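# Trace the wavy template

## Robot

A 7-joint arm with a two-finger parallel gripper is mounted at the origin on a cart in front of the work surface, level with it; the furniture and walls round the work are solid. World frame = base frame: x ahead of the robot, y to its left, z up, the work surface at z = 0. Lengths are in m, angles in rad, forces in N, time in s.
With the tool pointing down it reaches from about 0.35 to 0.9 m from the base axis. Payload 8.1 kg.
Tool frame: the origin (TCP) lies on the centre line of the jaws, within the pads' length; the fingertips stand 14 mm ahead of it and the grasp point (between the pads) lies 5 mm behind it; z points along the fingers, y is the direction in which the jaws open and shut (so a half turn about z gives the same grasp; the last joint's range is limited). The gripper opens to 92 mm and grips with 3 to 60 N. Pads are 19 mm wide; open, the fingers measure 130 mm over their backs; the gripper's body (75 mm by 190 mm) begins 47 mm behind the grasp point.
Start: joints at [-1.415, 0.434, 0.025, 1.573, -0.012, 1.134, -0.075], TCP at [0.16, 0.604, 0.205] pointing down, gripper open.
Joint ranges: [-2.62, 2.62], [-0.44, 2.09], [-1.27, 1.32], [0.08, 2.57], [-1.32, 4.46], [0.12, 2], [-2.74, 2.74]. Speed limits (rad/s): [2.22, 2.22, 3.01, 3.01, 3.14, 3.14, 3.14].

## Interface

Orientations are given as a rotation vector (axis times angle).
In Python, from cell import arm, optics gives the robot as it stands.
- The arm moves only by the shell command python3 -m creep 'ROWS' [FORCE]. ROWS is JSON, a list of rows, each an object with "translation": the shift along the tool's x, y, z in m, a list of three; "rot": the turn, a rotation vector about the tool's x, y, z in degrees, a list of three; "jaw": the finger opening in m, from 0 to 0.0918. In form: [{"translation": [x, y, z], "rot": [wx, wy, wz], "jaw": jaw}, ...]. A call has 1 to 12 rows; each row shifts and turns the commanded pose from where the row before left it, along the tool's axes as they then stand; what a row does not reach is not made up. A row lasts 1/12 s, in which the tool goes at most 41.7 mm and 7.16 degrees, less where a joint would pass 70% of its speed; a pose out of reach is approached as far as the arm can. A call is refused whole if a number of a shift passes 0.0417 or a number of a turn 7.16, either way. A call with a gripper value outside its range is refused whole. The fingers move at their own pace and stop on an object; FORCE is the grip in N (left out, the last holds). Time passes only in rows, so rows that do not move let the fingers close. It gives the time, the measured TCP pose, the force and the opening at its end, in the units of the state.
- arm.observe(): the state, without advancing time (a new reading comes with each control period).
- optics.get_image(name): name is "side" or "top" or "wrist"; returns the picture (400x640x3 uint8, red, green, blue); there is no depth.
- optics.camera_info(name): a dict with "fx", "fy", "cx", "cy" (pixels), "k1" (the pictures are not rectified: a ray, as slopes to the right and down, at radius r is drawn at 1 + k1 r^2 times it, then the intrinsics apply), "R" (3x3) and "t" (3): a world point X has camera coordinates R X + t. Camera axes: x right, y down, z forward; pixel columns grow to the right and rows downward; lengths in m; the calibration is good to about 2 mm. A picture is of the moment at which its call begins: read the wrist's pose just before it. camera_info takes no time and is no camera call; for the wrist camera it gives the pose at the moment of the call.
- arm.sign_off(): hands the job in, once; it reports no verdict.
Trained networks look in the newest picture that a camera, given by its name, has taken for a name from the list of things; names that differ only in an ending like _2 or _b are one class to them, and where a whole thing is asked for, a point or a joint stands for the part that bears it (a point fixed in the world has none). Each returns a list of dicts, best first, with "score" (0 to 1); they miss things now and then, are a little off and sometimes report something else, mostly with a low value. They report only what shows in the picture. A call takes as long as a camera call.
- optics.boxes_of(camera, thing): "location" ([column, row] in pixels, amid what is visible of it).
- optics.pinpoint(camera, thing): "location" ([column, row] in pixels: a listed point, or the origin of a listed thing).
The state is a dict: "clock": time; "joints": joint angles; "dq": joint speeds; "joint_efforts": joint torques, N m; "position": TCP position; "ee_rot": TCP orientation; "force": force on the tool from outside, world axes, zero at the start; "ft_torque": the same for the moment, N m; "width": opening from 0.0 (shut) to 1.0 (fully open).
Only numpy, scipy, OpenCV 4.12 (cv2) and the standard library are available. Lean on these libraries where they do the work, as an engineer would, in place of code of your own. Each camera call takes 0.05 s, during which the arm holds its last target.

## Task

Two wooden offcuts lie in front of the wavy-edged template (the one with two humps): lift both off its board and lay them flat on the bare bench. Then take the tracing stylus out of its rest and run its pin along the wavy edge from the left-hand end stop, as you see it from the robot, to the right-hand one, low down so that it rubs the plate's upright edge, gently, and without leaving the edge on the way. Finally hang the stylus upright in its rest again; keep the stylus off the single-hump template, and leave the mug, the jam jar and the tape measure where they are.

Things in the scene. Friction and masses are not known exactly. Their poses are not given: they have to be found in the camera images.
- wave_board: Plywood board 12 mm thick, fixed to the bench, carrying the wavy (two-hump) template. Origin at bench level on the middle of the shaped edge's line; z up, y along the edge (+y = left seen from the robot), x into the plate, so the edge looks to -x. Board spans x -65..55, y -95..95 mm. At y = +/-75..84, x -12..45 mm stand two dark steel end stops, 20 mm high on the board.
- wave_template: Bare aluminium plate, 12 mm thick, with the wavy edge, on the wave board. Origin at its underside, 12 mm above the board's origin, same axes. It fills y -75..75 mm (stop to stop) and from its upright shaped edge to x = 45 mm. Edge: x = 9 mm * cos(2 pi y / 70 mm): hump crests x = -9 at y = +/-35, hollows x = +9 at y = 0, +/-70.
- arch_board: Plywood board 12 mm thick, fixed to the bench, carrying the single-hump template. Origin at bench level on the middle of the shaped edge's line; z up, y along the edge (+y = left seen from the robot), x into the plate, so the edge looks to -x. Board spans x -65..55, y -95..95 mm. At y = +/-75..84, x -12..45 mm stand two dark steel end stops, 20 mm high on the board.
- arch_template: Bare aluminium plate, 12 mm thick, with the single hump, on the arch board. Origin at its underside, 12 mm above the board's origin, same axes. It fills y -75..75 mm (stop to stop) and from its upright shaped edge to x = 45 mm. Edge: x = -9 mm * cos(2 pi y / 140 mm). The stylus must keep off it.
- stylus: Tracing stylus 95 mm long, 130 g, hanging upright in its rest; origin at the lower end of its pin, z up along it. From below: steel pin, 10 mm diameter, z 0..36 mm; rubber bush, 12 mm, to 44; round steel collar, 40 mm diameter, z 44..50; square dark wooden handle 24 x 24 mm, z 50..95 (faces square to x and y), to be gripped from above.
- stylus_pin: The stylus's steel pin, 10 mm diameter; origin on its axis in the rubber bush, 40 mm above its end. There it can swing sideways in any direction by up to 0.25 rad against a spring: near its end it gives by 1 mm for about 0.7 N, up to about 8 mm, then it is hard.
- pin_end (a point): The lower end of the stylus's pin, on the pin's axis.
- stylus_rest: Wooden fork rest fixed on a 2 mm steel sheet that covers the bench right of y = -0.315 m, 70 (x) x 64 (y) mm, its top 60 mm above its origin; origin at the middle of its underside, z up. Its 10 mm thick top plate has a slot 20 mm wide along x, open to its front (-x), ending at x = +10 mm; 44 mm of free height below. The stylus hangs in the slot by its collar at about x = 0, y = 0, its pin's end at z = 16 mm of the rest.
- offcut_dark: Dark offcut of wood, 42 x 20 x 12 mm (long side along its y, thickness along z), 30 g, origin at the middle of its underside. At the start it lies flat on the wave board in front of the wavy edge, long side within 0.25 rad of the board's x, one end 5 to 25 mm from the edge.
- offcut_pale: Pale offcut of wood, 33 x 20 x 9 mm (long side along its y, thickness along z), 30 g, origin at the middle of its underside. At the start it lies flat on the wave board in front of the wavy edge, long side within 0.25 rad of the board's x, one end 5 to 25 mm from the edge.
- tea_mug: White mug, 78 x 110 x 97 mm, origin at the middle of its underside; leave alone.
- jam_jar: Glass jar with a white lid, 64 mm wide, 97 mm high, origin at the middle of its underside; leave alone.
- tape_measure: Pocket tape measure, 62 x 81 x 33 mm, origin at the middle of its underside; leave alone.

How it is judged:
On the way, in this order (a step that is already met when the one before it is completed fails the run):
1. both offcuts lie flat on the bench top, off the boards, let go (height (world z) of offcut_dark between -0.004 and 0.006 m and angle between each of offcut_dark, offcut_pale's own z axis and vertical below 0.15 rad and contact force between the fingers and offcut_dark below 0.1 N and linear speed of each of offcut_dark, offcut_pale below 0.03 m/s and height (world z) of offcut_pale between -0.004 and 0.006 m and contact force between the fingers and offcut_pale below 0.1 N), for 0.1 s.
2. the pin, held low, touches the wavy edge at its left-hand end (within about 14 mm of the left stop) (y of pin_end in the frame of wave_template between 0.06 and 0.08 m and x of pin_end in the frame of wave_template above -0.02 m and contact force between stylus_pin and wave_template above 0.2 N and z of pin_end in the frame of wave_template below 0.011 m), for 0.04 s.
3. the pin touches the wavy edge 45 mm left of its middle (y of pin_end in the frame of wave_template between 0.039 and 0.051 m and contact force between stylus_pin and wave_template above 0.2 N and z of pin_end in the frame of wave_template below 0.011 m), for 0.06 s.
4. the pin touches the wavy edge 30 mm left of its middle (y of pin_end in the frame of wave_template between 0.024 and 0.036 m and contact force between stylus_pin and wave_template above 0.2 N and z of pin_end in the frame of wave_template below 0.011 m), for 0.06 s.
5. the pin touches the wavy edge 15 mm left of its middle (y of pin_end in the frame of wave_template between 0.009 and 0.021 m and contact force between stylus_pin and wave_template above 0.2 N and z of pin_end in the frame of wave_template below 0.011 m), for 0.06 s.
6. the pin touches the wavy edge at its middle (y of pin_end in the frame of wave_template between -0.006 and 0.006 m and contact force between stylus_pin and wave_template above 0.2 N and z of pin_end in the frame of wave_template below 0.011 m), for 0.06 s.
7. the pin touches the wavy edge 15 mm right of its middle (y of pin_end in the frame of wave_template between -0.021 and -0.009 m and contact force between stylus_pin and wave_template above 0.2 N and z of pin_end in the frame of wave_template below 0.011 m), for 0.06 s.
8. the pin touches the wavy edge 30 mm right of its middle (y of pin_end in the frame of wave_template between -0.036 and -0.024 m and contact force between stylus_pin and wave_template above 0.2 N and z of pin_end in the frame of wave_template below 0.011 m), for 0.06 s.
9. the pin touches the wavy edge 45 mm right of its middle (y of pin_end in the frame of wave_template between -0.051 and -0.039 m and contact force between stylus_pin and wave_template above 0.2 N and z of pin_end in the frame of wave_template below 0.011 m), for 0.06 s.
10. the pin touches the wavy edge at its right-hand end (within about 14 mm of the right stop) (y of pin_end in the frame of wave_template between -0.08 and -0.06 m and x of pin_end in the frame of wave_template above -0.02 m and contact force between stylus_pin and wave_template above 0.2 N and z of pin_end in the frame of wave_template below 0.011 m), for 0.04 s.
At the end, for the whole second after the job is handed in: The stylus hangs still and upright (within 0.1 rad) by its collar in the rest's slot, within 7 mm of the slot's middle line and -16 to +8 mm of the rest's centre along the slot; both offcuts lie flat (within 0.15 rad), at rest and let go, on the bench top itself (undersides within 6 mm of it) (all of step 1 and x of stylus in the frame of stylus_rest between -0.016 and 0.008 m and y of stylus in the frame of stylus_rest between -0.007 and 0.007 m and z of stylus in the frame of stylus_rest between 0.012 and 0.019 m and angle between stylus's own z axis and vertical below 0.1 rad and linear speed of stylus below 0.02 m/s); the robot touches nothing.
It fails at once if while it is down between the end stops (within 56 mm of the middle), the pin comes away from the wavy edge by more than about 5 mm, or is lifted over it (less than 18 mm above the plate) (((y of pin_end in the frame of wave_template between -0.056 and -0.052 m and x of pin_end in the frame of wave_template between -0.02115 and -0.01215 m and z of pin_end in the frame of wave_template between -0.002 and 0.01 m) or (y of pin_end in the frame of wave_template between -0.052 and -0.048 m and x of pin_end in the frame of wave_template between -0.02391 and -0.01491 m and z of pin_end in the frame of wave_template between -0.002 and 0.01 m) or (y of pin_end in the frame of wave_template between -0.048 and -0.044 m and x of pin_end in the frame of wave_template between -0.02608 and -0.01708 m and z of pin_end in the frame of wave_template between -0.002 and 0.01 m) or (y of pin_end in the frame of wave_template between -0.044 and -0.04 m and x of pin_end in the frame of wave_template between -0.02744 and -0.01844 m and z of pin_end in the frame of wave_template between -0.002 and 0.01 m) or (y of pin_end in the frame of wave_template between -0.04 and -0.036 m and x of pin_end in the frame of wave_template between -0.02799 and -0.01899 m and z of pin_end in the frame of wave_template between -0.002 and 0.01 m) or (y of pin_end in the frame of wave_template between -0.036 and -0.032 m and x of pin_end in the frame of wave_template between -0.028 and -0.019 m and z of pin_end in the frame of wave_template between -0.002 and 0.01 m) or (y of pin_end in the frame of wave_template between -0.032 and -0.028 m and x of pin_end in the frame of wave_template between -0.02782 and -0.01882 m and z of pin_end in the frame of wave_template between -0.002 and 0.01 m) or (y of pin_end in the frame of wave_template between -0.028 and -0.024 m and x of pin_end in the frame of wave_template between -0.02687 and -0.01787 m and z of pin_end in the frame of wave_template between -0.002 and 0.01 m) or (y of pin_end in the frame of wave_template between -0.024 and -0.02 m and x of pin_end in the frame of wave_template between -0.02507 and -0.01607 m and z of pin_end in the frame of wave_template between -0.002 and 0.01 m) or (y of pin_end in the frame of wave_template between -0.02 and -0.016 m and x of pin_end in the frame of wave_template between -0.02257 and -0.01357 m and z of pin_end in the frame of wave_template between -0.002 and 0.01 m) or (y of pin_end in the frame of wave_template between -0.016 and -0.012 m and x of pin_end in the frame of wave_template between -0.0196 and -0.0106 m and z of pin_end in the frame of wave_template between -0.002 and 0.01 m) or (y of pin_end in the frame of wave_template between -0.012 and -0.008 m and x of pin_end in the frame of wave_template between -0.01638 and -0.00738 m and z of pin_end in the frame of wave_template between -0.002 and 0.01 m) or (y of pin_end in the frame of wave_template between -0.008 and -0.004 m and x of pin_end in the frame of wave_template between -0.01337 and -0.00437 m and z of pin_end in the frame of wave_template between -0.002 and 0.01 m) or (y of pin_end in the frame of wave_template between -0.004 and 0 m and x of pin_end in the frame of wave_template between -0.01106 and -0.00206 m and z of pin_end in the frame of wave_template between -0.002 and 0.01 m) or (y of pin_end in the frame of wave_template between 0 and 0.004 m and x of pin_end in the frame of wave_template between -0.01106 and -0.00206 m and z of pin_end in the frame of wave_template between -0.002 and 0.01 m)) or ((y of pin_end in the frame of wave_template between 0.004 and 0.008 m and x of pin_end in the frame of wave_template between -0.01337 and -0.00437 m and z of pin_end in the frame of wave_template between -0.002 and 0.01 m) or (y of pin_end in the frame of wave_template between 0.008 and 0.012 m and x of pin_end in the frame of wave_template between -0.01638 and -0.00738 m and z of pin_end in the frame of wave_template between -0.002 and 0.01 m) or (y of pin_end in the frame of wave_template between 0.012 and 0.016 m and x of pin_end in the frame of wave_template between -0.0196 and -0.0106 m and z of pin_end in the frame of wave_template between -0.002 and 0.01 m) or (y of pin_end in the frame of wave_template between 0.016 and 0.02 m and x of pin_end in the frame of wave_template between -0.02257 and -0.01357 m and z of pin_end in the frame of wave_template between -0.002 and 0.01 m) or (y of pin_end in the frame of wave_template between 0.02 and 0.024 m and x of pin_end in the frame of wave_template between -0.02507 and -0.01607 m and z of pin_end in the frame of wave_template between -0.002 and 0.01 m) or (y of pin_end in the frame of wave_template between 0.024 and 0.028 m and x of pin_end in the frame of wave_template between -0.02687 and -0.01787 m and z of pin_end in the frame of wave_template between -0.002 and 0.01 m) or (y of pin_end in the frame of wave_template between 0.028 and 0.032 m and x of pin_end in the frame of wave_template between -0.02782 and -0.01882 m and z of pin_end in the frame of wave_template between -0.002 and 0.01 m) or (y of pin_end in the frame of wave_template between 0.032 and 0.036 m and x of pin_end in the frame of wave_template between -0.028 and -0.019 m and z of pin_end in the frame of wave_template between -0.002 and 0.01 m) or (y of pin_end in the frame of wave_template between 0.036 and 0.04 m and x of pin_end in the frame of wave_template between -0.02799 and -0.01899 m and z of pin_end in the frame of wave_template between -0.002 and 0.01 m) or (y of pin_end in the frame of wave_template between 0.04 and 0.044 m and x of pin_end in the frame of wave_template between -0.02744 and -0.01844 m and z of pin_end in the frame of wave_template between -0.002 and 0.01 m) or (y of pin_end in the frame of wave_template between 0.044 and 0.048 m and x of pin_end in the frame of wave_template between -0.02608 and -0.01708 m and z of pin_end in the frame of wave_template between -0.002 and 0.01 m) or (y of pin_end in the frame of wave_template between 0.048 and 0.052 m and x of pin_end in the frame of wave_template between -0.02391 and -0.01491 m and z of pin_end in the frame of wave_template between -0.002 and 0.01 m) or (y of pin_end in the frame of wave_template between 0.052 and 0.056 m and x of pin_end in the frame of wave_template between -0.02115 and -0.01215 m and z of pin_end in the frame of wave_template between -0.002 and 0.01 m) or (y of pin_end in the frame of wave_template between -0.056 and 0.056 m and x of pin_end in the frame of wave_template between -0.028 and 0.03 m and z of pin_end in the frame of wave_template between 0.012 and 0.03 m))).
It fails at once if the pin is pressed against the wavy template with more than 20 N (contact force between stylus_pin and wave_template above 20 N).
It fails at once if the stylus touches the single-arch template (contact force between stylus and arch_template above 0.5 N).
It fails at once if the mug, the jam jar or the tape measure is moved by more than 30 mm (distance of any of tea_mug, jam_jar, tape_measure from where it was at the start of the episode above 0.03 m).
It also fails if it takes over 72 s, if anything falls off the work surface, if the arm or the gripper's body presses on something with over 40 N, if the wrist force passes 120 N, or if a joint passes its speed limit or range.

## Working session

There is one attempt and no reset: what is moved stays moved. The work goes in short steps, Python scripts to look and compute and a shell command to move; the robot and the scene stay as the last step left them, time stands still between calls to the robot, and variables do not carry over. Pictures are saved under pics/ and viewed, and the job is handed in when it is done.

```bash
ls -la; mkdir -p pics; python3 - <<'E'
from cell import arm, optics
import cv2, json
print(arm.observe())
for n in ["side","top","wrist"]:
    im=optics.get_image(n); cv2.imwrite(f"pics/a_{n}.png",im[:,:,::-1])
    print(n,optics.camera_info(n))
E
```

```text
total 12
drwxr-xr-x  3 agent agent 4096 Dec  6 15:59 .
drwxr-xr-x 23 root  root  4096 Dec  6 15:59 ..
drwxr-xr-x  2 agent agent 4096 Dec  6 15:59 pics
{'clock': 0.0, 'joints': array([-1.41460873,  0.43521948,  0.02498383,  1.57412171, -0.01159195,
        1.13401407, -0.07509905]), 'dq': array([ 0.00093638, -0.00078381,  0.00113091,  0.00155995,  0.00083213,
       -0.0006166 , -0.00077928]), 'joint_efforts': array([ 9.61826336e-04, -6.67871904e+01,  9.86006297e-01, -3.14460218e+01,
       -6.02407311e-02,  4.29772201e-02,  1.88463505e-04]), 'position': array([0.15986718, 0.60362229, 0.2043378 ]), 'ee_rot': array([-4.05480189e-01, -3.11526292e+00,  2.53976999e-03]), 'force': array([0.3069052 , 0.4845853 , 0.41698627]), 'ft_torque': array([-0.00774534, -0.00559904,  0.03472248]), 'width': 1.0014905476713603}
side {'fx': 367.12024755196137, 'fy': 367.12024755196137, 'cx': 317.9160295859808, 'cy': 198.56225101443704, 'k1': 0.0290617267040009, 'R': array([[ 0.89197841, -0.45189064,  0.01301388],
       [-0.29238842, -0.5986171 , -0.74576577],
       [ 0.34479491,  0.66140185, -0.66608112]]), 't': array([-0.62755144,  0.14999174,  0.99523196])}
top {'fx': 399.94466298567784, 'fy': 399.94466298567784, 'cx': 320.001230853918, 'cy': 202.89572256989788, 'k1': -0.0459939264036224, 'R': array([[-1.25922914e-04, -9.99658673e-01,  2.61251109e-02],
       [-9.82443453e-01, -4.75024577e-03, -1.86500128e-01],
       [ 1.86560571e-01, -2.56899288e-02, -9.82107520e-01]]), 't': array([-0.16841503,  0.63885758,  0.91331586])}
wrist {'fx': 281.8138057855674, 'fy': 281.8138057855674, 'cx': 315.41267577895644, 'cy': 198.45396585434156, 'k1': -0.05053773082035563, 'R': array([[ 0.25510877,  0.96690789, -0.00293941],
       [ 0.93666542, -0.2463729 ,  0.24891422],
       [ 0.23995293, -0.06625344, -0.96852107]]), 't': array([-0.62425226, -0.0318913 ,  0.3900161 ])}
```

View pics/a_top.png

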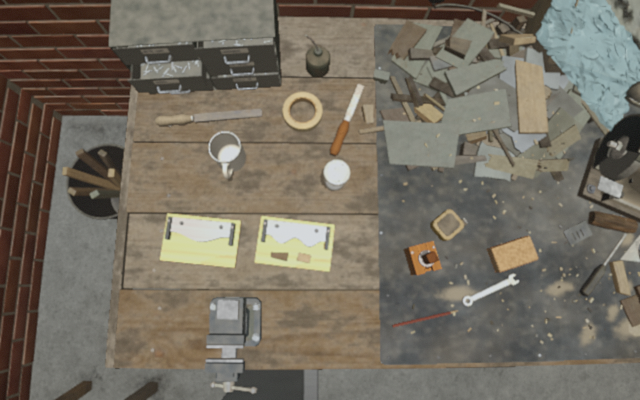

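View pics/a_side.png

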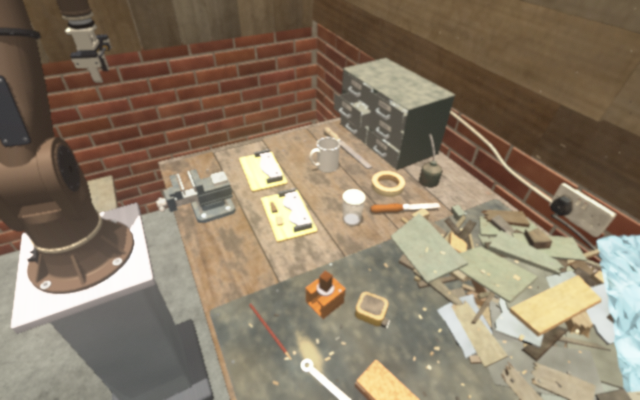

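View pics/a_wrist.png

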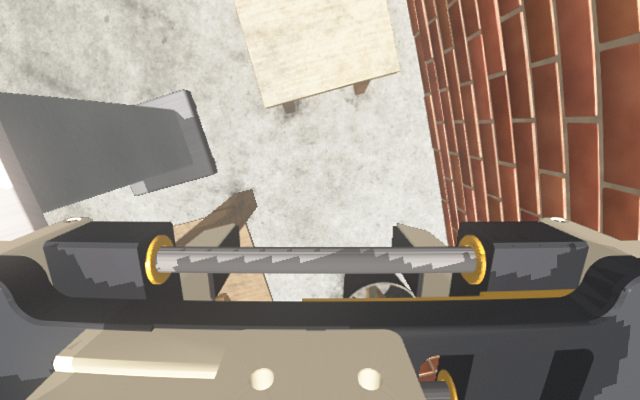

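```bash
cat > h.py <<'E'
from cell import arm, optics
import cv2, numpy as np
from scipy.spatial.transform import Rotation as Rn
def ray(n,px,ci=None):
    ci=ci or optics.camera_info(n)
    d=np.array([(px[0]-ci['cx'])/ci['fx'],(px[1]-ci['cy'])/ci['fy']])
    u=d.copy()
    for _ in range(20): u=d/(1+ci['k1']*(u@u))
    R=ci['R'];C=-R.T@ci['t'];return C,R.T@np.array([u[0],u[1],1])
def at_z(n,px,z,ci=None):
    C,v=ray(n,px,ci);return C+v*(z-C[2])/v[2]
def proj(n,X,ci=None):
    ci=ci or optics.camera_info(n)
    X=np.atleast_2d(X);c=X@ci['R'].T+ci['t'];u=c[:,:2]/c[:,2:]
    u=u*(1+ci['k1']*(u**2).sum(1,keepdims=True))
    return u*[ci['fx'],ci['fy']]+[ci['cx'],ci['cy']]
def st():
    s=arm.observe();R=Rn.from_rotvec(s['ee_rot']).as_matrix()
    print('t',round(s['clock'],2),'p',s['position'].round(4),'F',s['force'].round(1),'w',round(s['width']*.0918,4))
    print(R.round(4));return s,R
E
python3 - <<'E'
from h import *
s,R=st()
Z=dict(wave_board=0,arch_board=0,wave_template=.012,arch_template=.012,stylus=.018,stylus_rest=.002,offcut_dark=.012,offcut_pale=.012,tea_mug=0,jam_jar=0,tape_measure=0,pin_end=.018)
for n in ['top','side']:
  im=optics.get_image(n)
  for k in Z:
    for r in optics.pinpoint(n,k)[:2]:
      print(n,k,np.round(r['location'],1),round(r['score'],2),at_z(n,r['location'],Z[k]).round(4))
im=optics.get_image('top')
cv2.imwrite('pics/b.png',cv2.resize(im[200:290,150:350],None,fx=4,fy=4,interpolation=cv2.INTER_CUBIC)[:,:,::-1])
cv2.imwrite('pics/c.png',cv2.resize(im[200:300,370:490],None,fx=5,fy=5,interpolation=cv2.INTER_CUBIC)[:,:,::-1])
print(arm.observe()['clock'])
E
```

```text
t 0.15 p [0.1599 0.6038 0.2045] F [ 0.7  0.3 -0.5] w 0.0918
[[-9.667e-01  2.560e-01 -2.000e-04]
 [ 2.560e-01  9.667e-01 -1.200e-03]
 [-1.000e-04 -1.200e-03 -1.000e+00]]
top wave_board [290.7 239.3] 0.82 [ 0.5562 -0.0938  0.    ]
top arch_board [202.2 237.9] 0.83 [0.5589 0.1316 0.    ]
top wave_template [293.1 243.1] 0.58 [ 0.5455 -0.1005  0.012 ]
top wave_template [422.4 257.8] 0.55 [ 0.5087 -0.4273  0.012 ]
top stylus [425.4 259. ] 0.83 [ 0.5054 -0.4331  0.018 ]
top stylus_rest [417.2 261.7] 0.94 [ 0.4994 -0.4162  0.002 ]
top offcut_dark [294.8 241.4] 0.7 [ 0.5498 -0.1047  0.012 ]
top offcut_dark [278.8 257.3] 0.59 [ 0.5099 -0.0652  0.012 ]
top offcut_pale [203.5 236.4] 0.66 [0.5615 0.1253 0.012 ]
top offcut_pale [304.7 255.9] 0.46 [ 0.5135 -0.1299  0.012 ]
top tea_mug [229.7 161.3] 0.87 [0.7618 0.0701 0.    ]
top jam_jar [337.3 179.4] 0.8 [ 0.7142 -0.2141  0.    ]
top tape_measure [445.4 224.4] 0.61 [ 0.5956 -0.4954  0.    ]
top tape_measure [422.3 258.4] 0.56 [ 0.5078 -0.4303  0.    ]
top pin_end [337.  180.5] 0.4 [ 0.7068 -0.212   0.018 ]
side wave_board [289. 213.] 0.75 [ 0.5562 -0.0949  0.    ]
side wave_board [263.3 168.1] 0.24 [0.5659 0.1531 0.    ]
side arch_board [262.1 170.2] 0.7 [0.5578 0.1435 0.    ]
side wave_template [291.2 212.1] 0.58 [ 0.5592 -0.1059  0.012 ]
side arch_template [263.3 168.8] 0.65 [0.5598 0.1339 0.012 ]
side stylus [328.5 302.6] 0.85 [ 0.5116 -0.4339  0.018 ]
side stylus_rest [325.7 301.8] 0.59 [ 0.5118 -0.4202  0.002 ]
side offcut_dark [271.5 207.9] 0.43 [ 0.5127 -0.0625  0.012 ]
side offcut_pale [278.1 219.6] 0.44 [ 0.5116 -0.1181  0.012 ]
side tea_mug [322.7 164.1] 0.89 [0.7648 0.083  0.    ]
side jam_jar [352.7 220.6] 0.92 [ 0.7147 -0.2091  0.    ]
side tape_measure [369.6 314.2] 0.74 [ 0.59   -0.4946  0.    ]
1.5
```

```bash
python3 -m creep --help 2>&1 | head -5; python3 -c "
from cell import arm; print(arm.observe()['clock'])"
```

```text
invalid input: not JSON, or not a number
1.5
```

View pics/b.png

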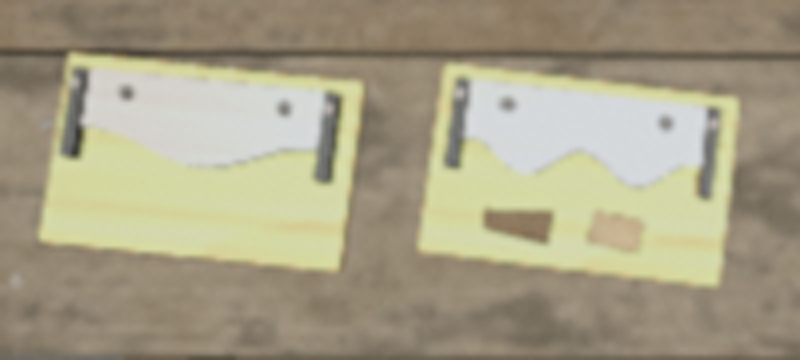

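View pics/c.png

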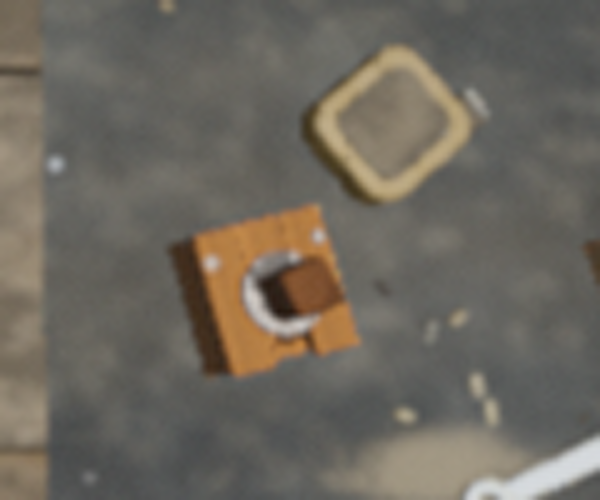

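```bash
python3 - <<'E'
from h import *
s,R=st(); ci=optics.camera_info('wrist')
C=-ci['R'].T@ci['t']
print('cam in tool',R.T@(C-s['position']),'axes in tool\n',(ci['R']@R).round(3))
# corners of boards from top crop b: full = 150+x/4, 200+y/4 (board top z=.012)
f=lambda x,y:(150+(x+.5)/4-.5,200+(y+.5)/4-.5)
for nm,p in [('wave',[(446,63),(738,98),(719,287),(419,252)]),('arch',[(70,54),(363,82),(341,271),(40,241)])]:
    P=np.array([at_z('top',f(*q),.012) for q in p])[:,:2]
    print(nm,P.round(4).tolist())
    m=np.array([[55,95],[55,-95],[-65,-95],[-65,95]])/1000
    c=P.mean(0)-0; mc=m.mean(0); H=(m-mc).T@(P-c); a=np.arctan2(H[0,1]-H[1,0],H[0,0]+H[1,1])
    Q=np.array([[np.cos(a),-np.sin(a)],[np.sin(a),np.cos(a)]])
    o=c-Q@mc; print('yaw',np.degrees(a),'o',o,'res',(m@Q.T+o-P).round(4).tolist())
# offcuts
for nm,p,z in [('dark',[(484,209),(552,211),(550,244),(487,228)],.024),('pale',[(597,210),(645,217),(638,252),(588,240)],.021)]:
    print(nm,[at_z('top',f(*q),z)[:2].round(3).tolist() for q in p])
E
```

```text
t 1.5 p [0.16   0.6042 0.2051] F [-0.2  0.3 -0.6] w 0.0919
[[-0.9667  0.256   0.    ]
 [ 0.256   0.9667 -0.    ]
 [-0.      0.     -1.    ]]
cam in tool [ 0.06675694  0.0005362  -0.17931104] axes in tool
 [[ 0.001  1.     0.002]
 [-0.969  0.001 -0.249]
 [-0.249 -0.001  0.969]]
wave [[0.6158, -0.0183], [0.594, -0.2042], [0.4753, -0.1916], [0.4965, -0.0046]]
yaw -6.505275082885967 o [ 0.55035075 -0.10525334] res [[0.0, 0.0012], [0.0002, -0.0017], [-0.0002, -0.0007], [0.0, 0.0011]]
arch [[0.6204, 0.2212], [0.6033, 0.0339], [0.4847, 0.0434], [0.5022, 0.232]]
yaw -5.157549004539849 o [0.55762243 0.1322048 ] res [[0.0005, 0.0006], [0.0005, -0.0013], [-0.0003, -0.0], [-0.0008, 0.0007]]
dark [[0.523, -0.046], [0.521, -0.088], [0.501, -0.087], [0.511, -0.048]]
pale [[0.522, -0.115], [0.518, -0.145], [0.496, -0.141], [0.504, -0.11]]
```

```bash
python3 -m creep '[{"translation":[-0.029,-0.028,0],"rot":[0,0,0],"jaw":0.0918},{"translation":[-0.029,-0.028,0],"rot":[0,0,0],"jaw":0.0918},{"translation":[-0.029,-0.028,0],"rot":[0,0,0],"jaw":0.0918},{"translation":[-0.029,-0.028,0],"rot":[0,0,0],"jaw":0.0918},{"translation":[-0.029,-0.028,0],"rot":[0,0,0],"jaw":0.0918},{"translation":[-0.029,-0.028,0],"rot":[0,0,0],"jaw":0.0918},{"translation":[-0.029,-0.028,0],"rot":[0,0,0],"jaw":0.0918},{"translation":[-0.029,-0.028,0],"rot":[0,0,0],"jaw":0.0918},{"translation":[-0.029,-0.028,0],"rot":[0,0,0],"jaw":0.0918},{"translation":[-0.029,-0.028,0],"rot":[0,0,0],"jaw":0.0918}]'
python3 -m creep '[{"translation":[-0.029,-0.028,0.003],"rot":[0,0,0],"jaw":0.0918},{"translation":[-0.029,-0.028,0.003],"rot":[0,0,0],"jaw":0.0918},{"translation":[-0.029,-0.028,0.003],"rot":[0,0,0],"jaw":0.0918},{"translation":[-0.029,-0.028,0.003],"rot":[0,0,0],"jaw":0.0918},{"translation":[-0.029,-0.028,0.003],"rot":[0,0,0],"jaw":0.0918},{"translation":[-0.029,-0.028,0.003],"rot":[0,0,0],"jaw":0.0918},{"translation":[-0.029,-0.028,0.003],"rot":[0,0,0],"jaw":0.0918},{"translation":[-0.029,-0.028,0.003],"rot":[0,0,0],"jaw":0.0918},{"translation":[-0.029,-0.028,0.003],"rot":[0,0,0],"jaw":0.0918},{"translation":[-0.029,-0.028,0.003],"rot":[0,0,0],"jaw":0.0918},{"translation":[0,0,0],"rot":[0,0,-4.2],"jaw":0.0918},{"translation":[0,0,0],"rot":[0,0,-4.2],"jaw":0.0918}]'
python3 - <<'E'
from h import *
s,R=st(); print(s['joints'].round(2))
im=optics.get_image('wrist'); cv2.imwrite('pics/d.png',im[:,:,::-1]); cv2.imwrite('d_raw.png',im)
import pickle; pickle.dump(optics.camera_info('wrist'),open('d_ci.pkl','wb'))
E
```

```text
clock: 2.33
position: [0.3693, 0.2575, 0.2054]
ee_rot: [0.405, 3.115, 0.001]
force: [0.5, 1.0, 0.8]
width: 1.002
clock: 3.33
position: [0.5778, -0.089, 0.1746]
ee_rot: [-0.179, -3.136, 0.003]
force: [-0.1, 0.3, -0.1]
width: 0.996
t 3.33 p [ 0.5778 -0.089   0.1746] F [-0.1  0.3 -0.1] w 0.0914
[[-9.935e-01  1.136e-01 -3.000e-04]
 [ 1.136e-01  9.935e-01 -1.600e-03]
 [ 1.000e-04 -1.600e-03 -1.000e+00]]
[-0.21  0.41  0.38  1.74 -0.17  1.03  1.68]
```

View pics/d.png

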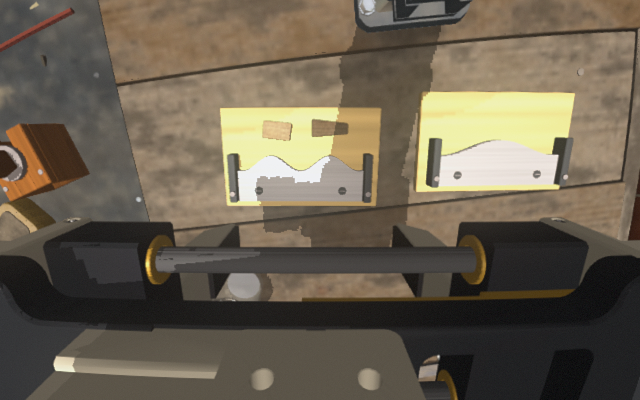

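```bash
python3 - <<'E'
import cv2
im=cv2.imread('d_raw.png')
cv2.imwrite('pics/e.png',cv2.resize(im[95:220,210:390],None,fx=4.4,fy=4.4,interpolation=cv2.INTER_CUBIC)[:,:,::-1])
E
```

```text
(no output)
```

View pics/e.png

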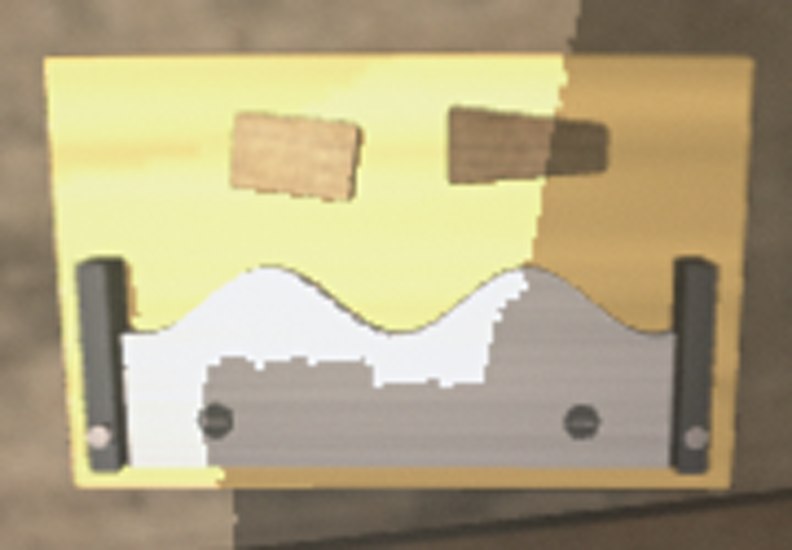

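```bash
cat > fit.py <<'E'
from h import *
def fitboard(P):
    m=np.array([[55,95],[55,-95],[-65,-95],[-65,95]])/1000
    c=P.mean(0); mc=m.mean(0); H=(m-mc).T@(P-c); a=np.arctan2(H[0,1]-H[1,0],H[0,0]+H[1,1])
    Q=np.array([[np.cos(a),-np.sin(a)],[np.sin(a),np.cos(a)]]);o=c-Q@mc
    print('yaw',np.degrees(a),'o',o,'res',(m@Q.T+o-P).round(4).tolist());return o,a,Q
E
python3 - <<'E'
from fit import *
import pickle
ci=pickle.load(open('d_ci.pkl','rb'))
f=lambda x,y:(210+(x+.5)/4.4-.5,95+(y+.5)/4.4-.5)
W=lambda p,z:np.array([at_z('wrist',f(*q),z,ci)[:2] for q in p])
o,a,Q=fitboard(W([(730,488),(77,487),(45,57),(754,58)],.012))
for nm,p,z in [('dark',[(450,107),(607,125),(607,172),(450,184)],.024),('pale',[(237,112),(360,125),(352,200),(230,188)],.021)]:
    P=W(p,z); B=(P-o)@Q
    print(nm,P.mean(0).round(4),'board',B.round(4).tolist(),'cent',B.mean(0).round(4))
# edge features z=.024
print('crests',((W([(270,267),(527,267),(395,332)],.024)-o)@Q).round(4).tolist())
s=arm.observe();print(s['position'])
E
```

```text
yaw -6.15316648394194 o [ 0.5516216  -0.10274212] res [[0.001, 0.0009], [0.0005, -0.0011], [-0.0007, -0.0008], [-0.0007, 0.0009]]
dark [ 0.5147 -0.0644] board [[-0.0508, 0.0138], [-0.0465, 0.0543], [-0.0346, 0.0547], [-0.0314, 0.0138]] cent [-0.0408  0.0342]
pale [ 0.5106 -0.1254] board [[-0.0497, -0.0417], [-0.0464, -0.0097], [-0.0271, -0.0121], [-0.0302, -0.0443]] cent [-0.0384 -0.027 ]
crests [[-0.0098, -0.0339], [-0.0099, 0.0342], [0.0075, -0.001]]
[ 0.57748163 -0.08735233  0.17473394]
```

```bash
python3 - <<'E'
from h import *
import pickle
ci=pickle.load(open('d_ci.pkl','rb'))
s,R=st();p=s['position']
for y in(-.046,-.065,.046,.065):
  for x in(.0095,-.0095):
    print(y,x,[proj('wrist',p+R@[x,y,z],ci)[0].round(0).tolist() for z in (.014,-.005,-.03)])
im=cv2.imread('d_raw.png'); cv2.imwrite('pics/g.png',cv2.resize(im[190:330,130:320],None,fx=4,fy=4)[:,:,::-1])
E
```

```text
t 3.38 p [ 0.5775 -0.0874  0.1747] F [-0.4  0.4  0.1] w 0.0915
[[-9.944e-01  1.059e-01 -5.000e-04]
 [ 1.059e-01  9.944e-01 -7.000e-04]
 [ 4.000e-04 -8.000e-04 -1.000e+00]]
-0.046 0.0095 [[251.0, 209.0], [244.0, 217.0], [234.0, 231.0]]
-0.046 -0.0095 [[252.0, 233.0], [246.0, 244.0], [236.0, 261.0]]
-0.065 0.0095 [[225.0, 208.0], [216.0, 217.0], [201.0, 230.0]]
-0.065 -0.0095 [[227.0, 233.0], [218.0, 244.0], [204.0, 261.0]]
0.046 0.0095 [[379.0, 209.0], [386.0, 217.0], [396.0, 231.0]]
0.046 -0.0095 [[378.0, 234.0], [384.0, 244.0], [394.0, 261.0]]
0.065 0.0095 [[406.0, 209.0], [414.0, 217.0], [429.0, 231.0]]
0.065 -0.0095 [[403.0, 234.0], [412.0, 244.0], [426.0, 261.0]]
```

View pics/g.png

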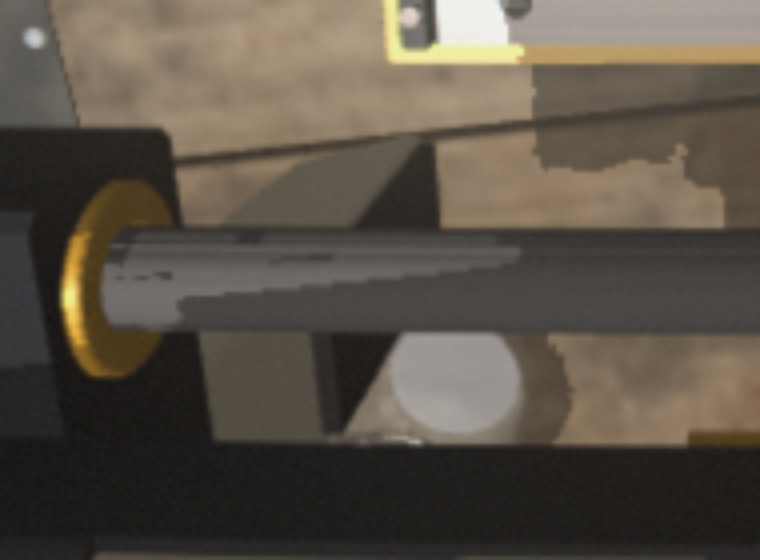

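```bash
python3 -m creep '[{"translation":[0.016,0.0038,0.03],"rot":[0,0,0],"jaw":0.056},{"translation":[0.016,0.0038,0.03],"rot":[0,0,0],"jaw":0.056},{"translation":[0.016,0.0038,0.03],"rot":[0,0,0],"jaw":0.056},{"translation":[0.017,0.0038,0.03],"rot":[0,0,0],"jaw":0.056},{"translation":[0,0,0],"rot":[0,0,0],"jaw":0.056},{"translation":[0,0,0],"rot":[0,0,0],"jaw":0.056}]' 15
python3 - <<'E'
from h import *
s,R=st()
im=optics.get_image('wrist'); cv2.imwrite('pics/i.png',im[:,:,::-1])
im=optics.get_image('side'); cv2.imwrite('pics/j.png',cv2.resize(im[100:280,180:420],None,fx=3,fy=3)[:,:,::-1])
E
```

```text
clock: 3.88
position: [0.5127, -0.0625, 0.0542]
ee_rot: [-0.177, -3.133, -0.0]
force: [0.5, -0.3, 0.5]
width: 0.63
t 3.88 p [ 0.5127 -0.0625  0.0542] F [ 0.5 -0.3  0.5] w 0.0578
[[-9.937e-01  1.124e-01 -3.400e-03]
 [ 1.124e-01  9.937e-01  4.000e-04]
 [ 3.400e-03 -0.000e+00 -1.000e+00]]
```

View pics/i.png

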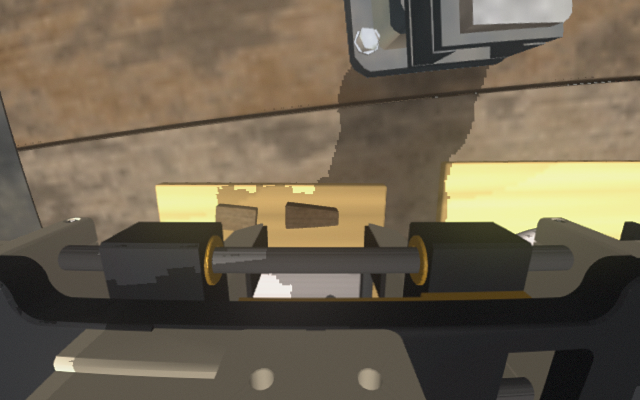

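View pics/j.png

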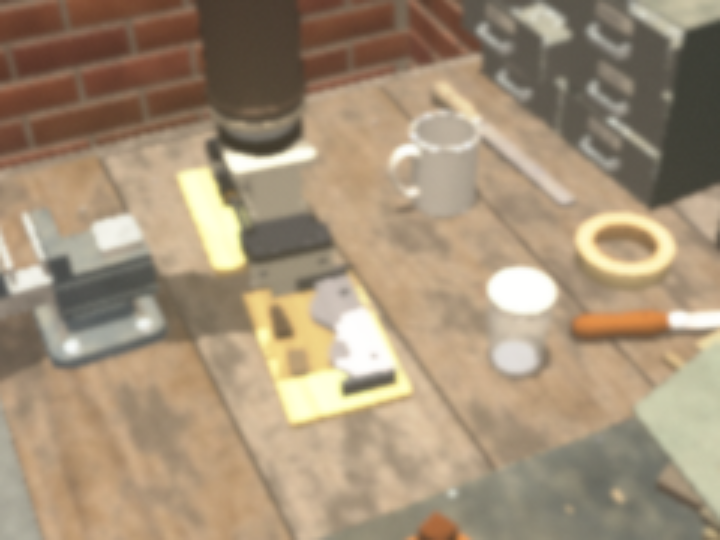

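```bash
python3 - <<'E'
from h import *
s,R=st();p=s['position'];ci=optics.camera_info('wrist')
for px in [(286,203),(338,211),(337,224),(287,228),(312,216)]:
    X=at_z('wrist',px,.024,ci); print(px,X.round(4),(R.T@(X-p)).round(4))
print(proj('wrist',p+R@[0,0,.014]).round(0), proj('wrist',p+R@[.0095,-.029,.014]).round(0))
E
```

```text
t 3.98 p [ 0.516  -0.0633  0.0562] F [ 0.8 -0.2  0. ] w 0.0562
[[-9.936e-01  1.125e-01  2.300e-03]
 [ 1.125e-01  9.936e-01 -1.000e-04]
 [-2.300e-03  1.000e-04 -1.000e+00]]
(286, 203) [ 0.5049 -0.0849  0.024 ] [ 0.0087 -0.0227  0.0322]
(338, 211) [ 0.5159 -0.0452  0.024 ] [0.0023 0.018  0.0322]
(337, 224) [ 0.5266 -0.047   0.024 ] [-0.0085  0.0174  0.0323]
(287, 228) [ 0.5255 -0.0869  0.024 ] [-0.012  -0.0224  0.0323]
(312, 216) [ 0.5177 -0.066   0.024 ] [-0.0019 -0.0024  0.0323]
[[315. 221.]] [[275. 209.]]
```

```bash
python3 -m creep '[{"translation":[-0.001,-0.002,0.013],"rot":[0,0,0],"jaw":0.056},{"translation":[0,0,0.0125],"rot":[0,0,0],"jaw":0.056},{"translation":[0,0,0],"rot":[0,0,0],"jaw":0.03},{"translation":[0,0,0],"rot":[0,0,0],"jaw":0.03},{"translation":[0,0,0],"rot":[0,0,0],"jaw":0.03},{"translation":[0,0,0],"rot":[0,0,0],"jaw":0.03},{"translation":[0,0,-0.015],"rot":[0,0,0],"jaw":0.03},{"translation":[0,0,-0.02],"rot":[0,0,0],"jaw":0.03}]' 15
python3 - <<'E'
from h import *
s,R=st()
im=optics.get_image('wrist'); cv2.imwrite('pics/k.png',im[100:330,100:500,::-1])
E
```

```text
clock: 4.65
position: [0.5144, -0.0653, 0.0646]
ee_rot: [-0.176, -3.135, 0.0]
force: [0.5, 0.4, 0.6]
width: 0.326
t 4.65 p [ 0.5144 -0.0653  0.0646] F [0.5 0.4 0.6] w 0.0299
[[-9.937e-01  1.121e-01 -2.000e-03]
 [ 1.121e-01  9.937e-01 -1.000e-04]
 [ 2.000e-03 -3.000e-04 -1.000e+00]]
```

View pics/k.png

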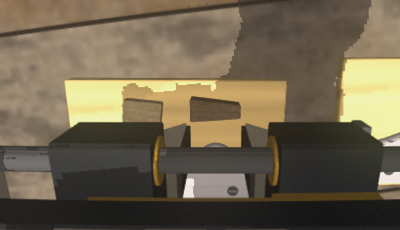

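```bash
python3 - <<'E'
from h import *
s,R=st();p=s['position'];ci=optics.camera_info('wrist')
for px in [(290,197),(341,203),(339,217),(290,221)]:
    X=at_z('wrist',px,.024,ci); print(px,X.round(4),(R.T@(X-p)).round(4))
im=cv2.imread('pics/k.png'); cv2.imwrite('pics/l.png',cv2.resize(im[70:200,80:320],None,fx=3.3,fy=3.3,interpolation=cv2.INTER_CUBIC))
im=optics.get_image('side'); cv2.imwrite('pics/m.png',cv2.resize(im[140:240,220:360],None,fx=5,fy=5,interpolation=cv2.INTER_CUBIC)[:,:,::-1])
print(arm.observe())
E
```

```text
t 4.7 p [ 0.517  -0.0657  0.0687] F [ 0.6 -0.4  2.4] w 0.03
[[-9.936e-01  1.127e-01  3.800e-03]
 [ 1.127e-01  9.936e-01  1.000e-04]
 [-3.800e-03  6.000e-04 -1.000e+00]]
(290, 197) [ 0.5045 -0.085   0.024 ] [ 0.0104 -0.0207  0.0446]
(341, 203) [ 0.5142 -0.0439  0.024 ] [0.0053 0.0213 0.0447]
(339, 217) [ 0.5261 -0.0467  0.024 ] [-0.0068  0.0199  0.0447]
(290, 221) [ 0.5251 -0.0878  0.024 ] [-0.0104 -0.0211  0.0447]
{'clock': 4.75, 'joints': array([-0.22734762,  0.44090486,  0.33549333,  2.00502363, -0.21444959,
        0.72372979,  1.69747719]), 'dq': array([ 0.00730244,  0.0313662 , -0.01594392,  0.03060912, -0.0199199 ,
       -0.05355417,  0.01757477]), 'joint_efforts': array([ -0.35414823, -56.10137343,   4.97287855, -21.81373   ,
         0.28175281,   1.03788938,  -0.25304141]), 'position': array([ 0.51744333, -0.06563131,  0.06763223]), 'ee_rot': array([1.76312798e-01, 3.13152664e+00, 4.86064227e-04]), 'force': array([0.72519442, 0.33666808, 1.0103881 ]), 'ft_torque': array([-0.00902077, -0.04050537,  0.01820796]), 'width': 0.3248185815755689}
```

View pics/l.png

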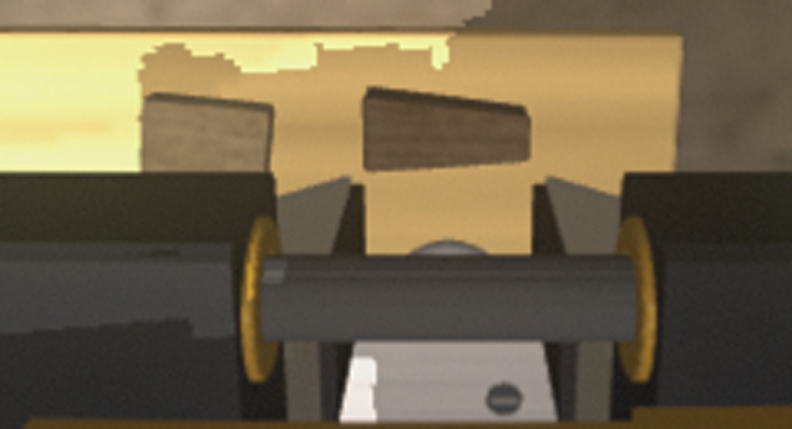

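View pics/m.png

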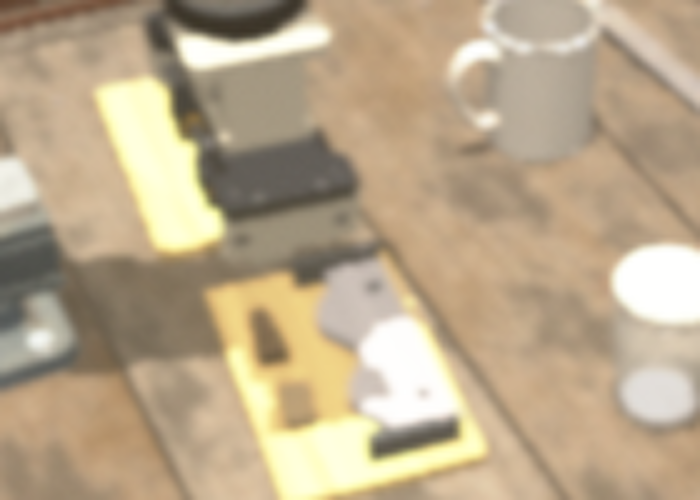

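```bash
python3 - <<'E'
from h import *
s,R=st();p=s['position']
im=optics.get_image('side').copy()
big=cv2.resize(im[120:240,220:360],None,fx=5,fy=5,interpolation=cv2.INTER_CUBIC)[:,:,::-1].copy()
for z,c in((.014,(0,0,255)),(0,(0,255,0)),(-.03,(255,0,0)),(-.052,(255,255,0))):
  for y in(-.015,.015):
    u=proj('side',p+R@[0,y,z])[0]; print(z,y,u.round(1)); cv2.circle(big,(int((u[0]-220)*5),int((u[1]-120)*5)),4,c,-1)
cv2.imwrite('pics/n.png',big)
im=optics.get_image('top'); cv2.imwrite('pics/o.png',cv2.resize(im[180:300,240:360],None,fx=5,fy=5,interpolation=cv2.INTER_CUBIC)[:,:,::-1])
E
```

```text
t 4.75 p [ 0.5174 -0.0656  0.0676] F [0.7 0.3 1. ] w 0.0298
[[-9.937e-01  1.122e-01  5.100e-03]
 [ 1.122e-01  9.937e-01  0.000e+00]
 [-5.100e-03  6.000e-04 -1.000e+00]]
0.014 -0.015 [273.8 201.1]
0.014 0.015 [271.1 194.8]
0 -0.015 [273.4 197.5]
0 0.015 [270.7 191.2]
-0.03 -0.015 [272.7 189.7]
-0.03 0.015 [270.  183.5]
-0.052 -0.015 [272.1 183.8]
-0.052 0.015 [269.4 177.6]
```

View pics/n.png

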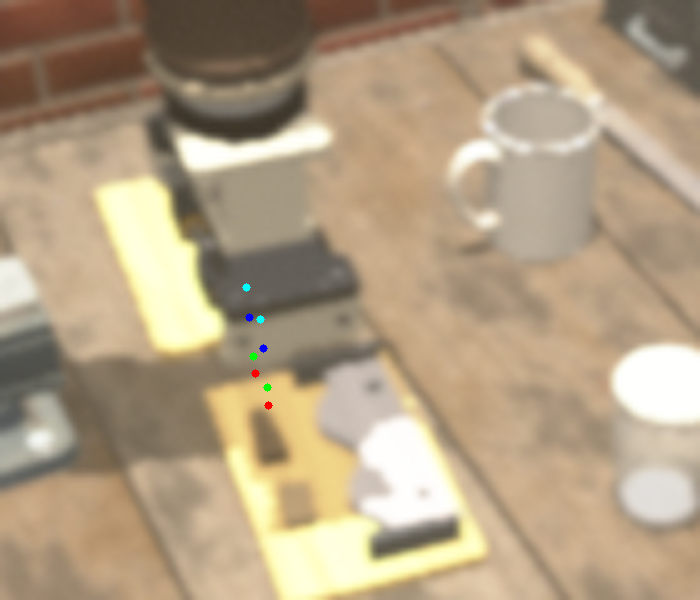

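View pics/o.png

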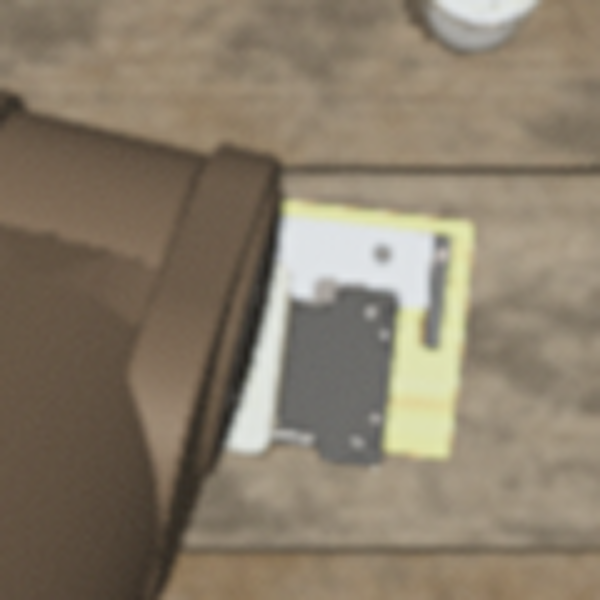

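```bash
python3 - <<'E'
from h import *
s,R=st();p=s['position']
for n in('side','top'):
    ci=optics.camera_info(n); print(n,'cam',(-ci['R'].T@ci['t']).round(3))
def draw(n,x0,y0,x1,y1,f,out):
    im=optics.get_image(n)
    big=cv2.resize(im[y0:y1,x0:x1],None,fx=f,fy=f,interpolation=cv2.INTER_CUBIC)[:,:,::-1].copy()
    def poly(pts,c):
        u=(proj(n,np.array([p+R@q for q in pts]))-[x0,y0])*f
        cv2.polylines(big,[u.astype(np.int32).reshape(-1,1,2)],True,c,1)
    a,b=.0375,.095
    for z,c in((-.052,(0,255,255)),(-.1,(255,255,0))):
        poly([[a,b,z],[a,-b,z],[-a,-b,z],[-a,b,z]],c)
    for sg in(1,-1):
        for z,c in((.014,(0,0,255)),(-.052,(255,0,255))):
            poly([[.0095,sg*.015,z],[.0095,sg*.034,z],[-.0095,sg*.034,z],[-.0095,sg*.015,z]],c)
    cv2.imwrite(out,big)
draw('side',210,120,370,240,5,'pics/p.png'); draw('top',220,180,380,300,5,'pics/q.png')
E
```

```text
t 4.85 p [ 0.516  -0.0652  0.0655] F [ 0.2 -0.3 -0.1] w 0.0301
[[-9.937e-01  1.119e-01  2.200e-03]
 [ 1.119e-01  9.937e-01  2.000e-04]
 [-2.200e-03  5.000e-04 -1.000e+00]]
side cam [ 0.26  -0.852  0.783]
top cam [ 0.457 -0.142  1.021]
```

View pics/p.png

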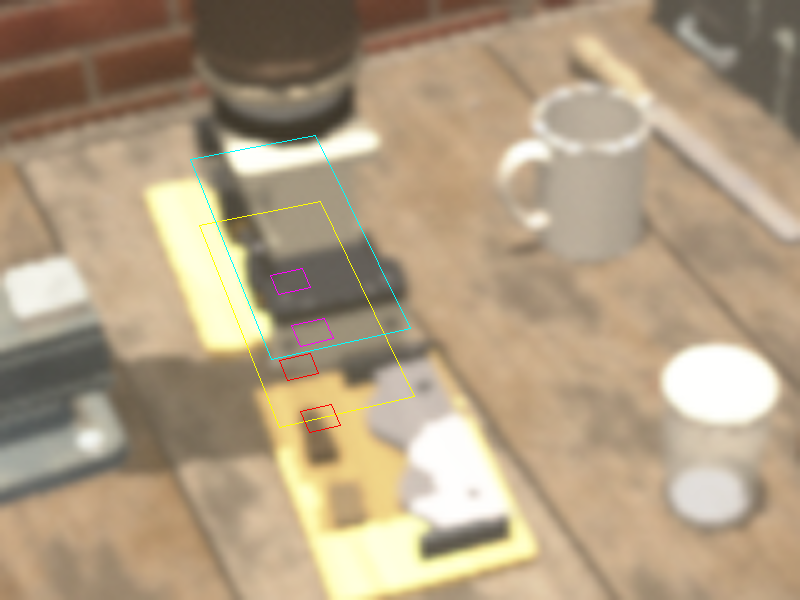

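View pics/q.png

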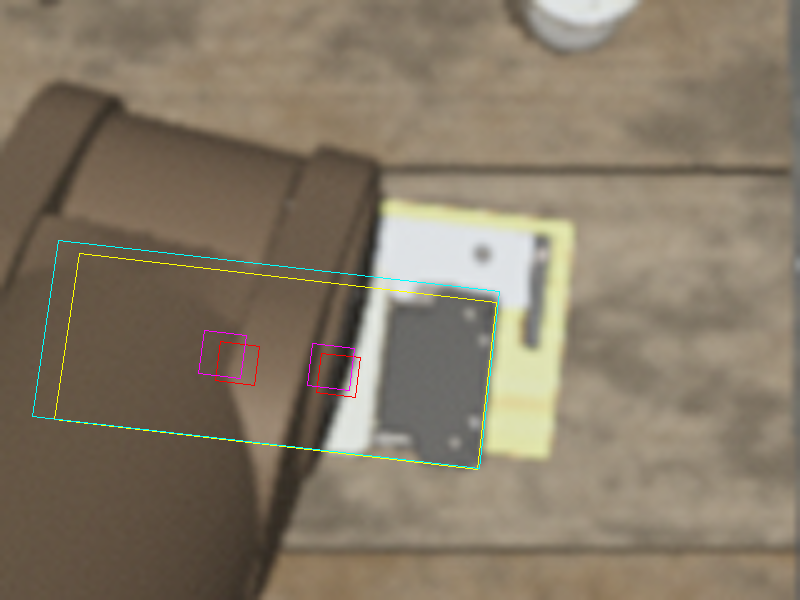

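```bash
python3 -m creep '[{"translation":[0,0,0],"rot":[0,0,0],"jaw":0.056},{"translation":[0,0,0],"rot":[0,0,0],"jaw":0.056},{"translation":[0,0,0.018],"rot":[0,0,0],"jaw":0.056},{"translation":[0,0,0.017],"rot":[0,0,0],"jaw":0.056},{"translation":[0,0,0],"rot":[0,0,0],"jaw":0.056}]' 15
python3 - <<'E'
from h import *
s,R=st()
im=optics.get_image('wrist'); cv2.imwrite('pics/r.png',cv2.resize(im[150:330,190:440],None,fx=3,fy=3,interpolation=cv2.INTER_CUBIC)[:,:,::-1])
im=optics.get_image('side'); cv2.imwrite('pics/s.png',cv2.resize(im[140:240,220:360],None,fx=5,fy=5,interpolation=cv2.INTER_CUBIC)[:,:,::-1])
E
```

```text
clock: 5.37
position: [0.5131, -0.0651, 0.027]
ee_rot: [-0.176, -3.132, 0.0]
force: [-0.5, 0.8, -0.3]
width: 0.598
t 5.37 p [ 0.5131 -0.0651  0.027 ] F [-0.5  0.8 -0.3] w 0.0549
[[-9.937e-01  1.120e-01 -4.500e-03]
 [ 1.120e-01  9.937e-01  0.000e+00]
 [ 4.500e-03 -5.000e-04 -1.000e+00]]
```

View pics/r.png

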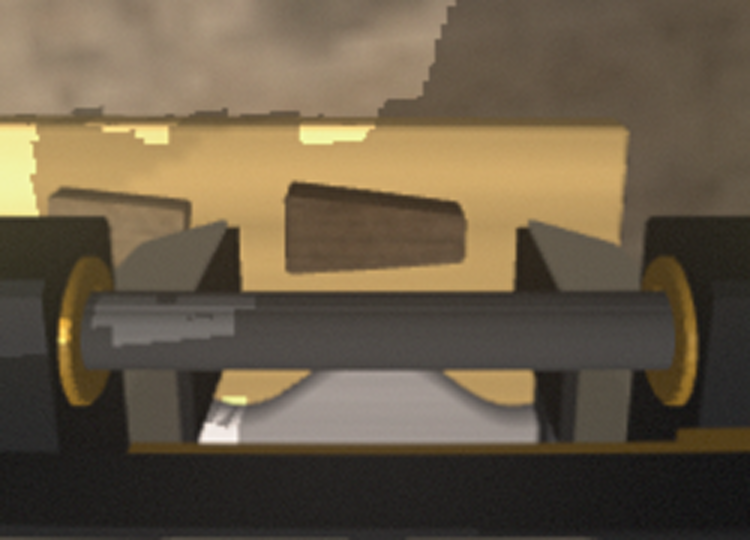

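View pics/s.png

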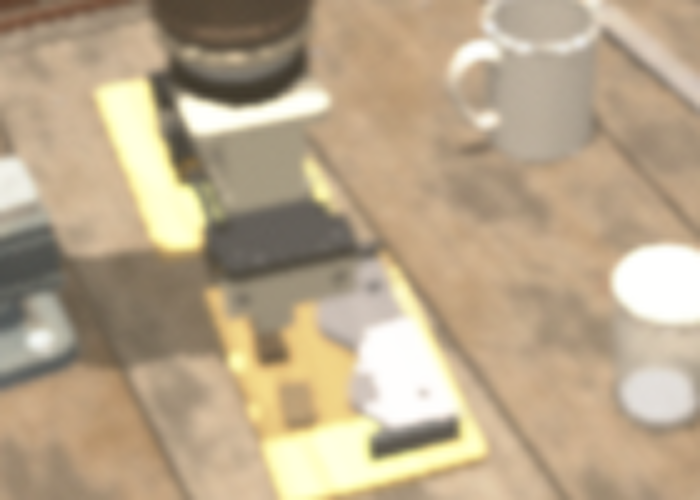

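```bash
python3 -m creep '[{"translation":[0,0,0.010],"rot":[0,0,0],"jaw":0.056},{"translation":[0,0,0.008],"rot":[0,0,0],"jaw":0.056}]' 15
python3 - <<'E'
from h import *
s,R=st()
im=optics.get_image('wrist'); cv2.imwrite('pics/t.png',cv2.resize(im[150:330,190:440],None,fx=3,fy=3,interpolation=cv2.INTER_CUBIC)[:,:,::-1])
E
```

```text
clock: 5.63
position: [0.516, -0.0654, 0.0118]
ee_rot: [0.176, 3.135, 0.0]
force: [-0.6, 0.2, -1.0]
width: 0.609
t 5.63 p [ 0.516  -0.0654  0.0118] F [-0.6  0.2 -1. ] w 0.0559
[[-9.937e-01  1.119e-01  1.900e-03]
 [ 1.119e-01  9.937e-01  0.000e+00]
 [-1.900e-03  2.000e-04 -1.000e+00]]
```

View pics/t.png

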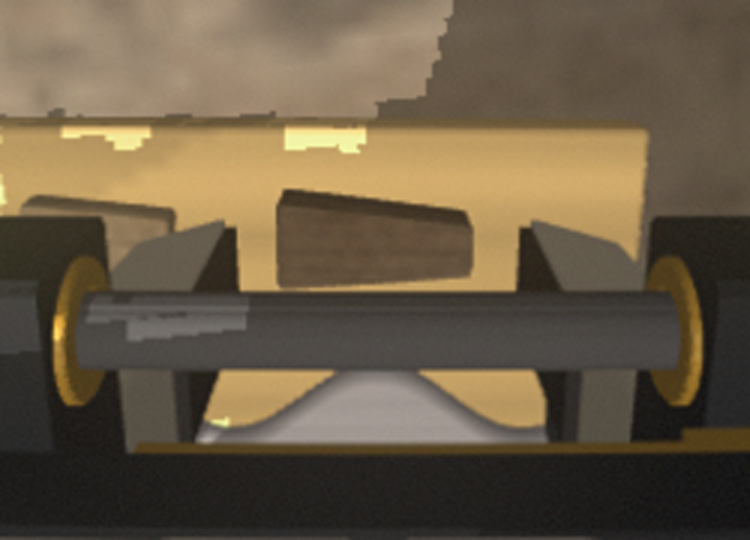

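```bash
python3 -m creep '[{"translation":[0.001,0,0.008],"rot":[0,0,0],"jaw":0.056},{"translation":[0.001,0,0.006],"rot":[0,0,0],"jaw":0.056}]' 15
python3 -m creep '[{"translation":[0,0,0.003],"rot":[0,0,0],"jaw":0.056}]' 15
python3 - <<'E'
from h import *
s,R=st()
im=optics.get_image('wrist'); cv2.imwrite('pics/u.png',cv2.resize(im[150:330,190:440],None,fx=3,fy=3,interpolation=cv2.INTER_CUBIC)[:,:,::-1])
E
```

```text
clock: 5.85
position: [0.5132, -0.0651, -0.0029]
ee_rot: [0.176, 3.136, 0.0]
force: [-0.2, 0.9, 0.0]
width: 0.615
clock: 5.93
position: [0.5125, -0.065, -0.0063]
ee_rot: [-0.176, -3.136, -0.0]
force: [-0.3, 0.2, -0.3]
width: 0.607
t 5.93 p [ 0.5125 -0.065  -0.0063] F [-0.3  0.2 -0.3] w 0.0557
[[-9.937e-01  1.121e-01 -1.100e-03]
 [ 1.121e-01  9.937e-01  1.000e-04]
 [ 1.100e-03 -0.000e+00 -1.000e+00]]
```

View pics/u.png

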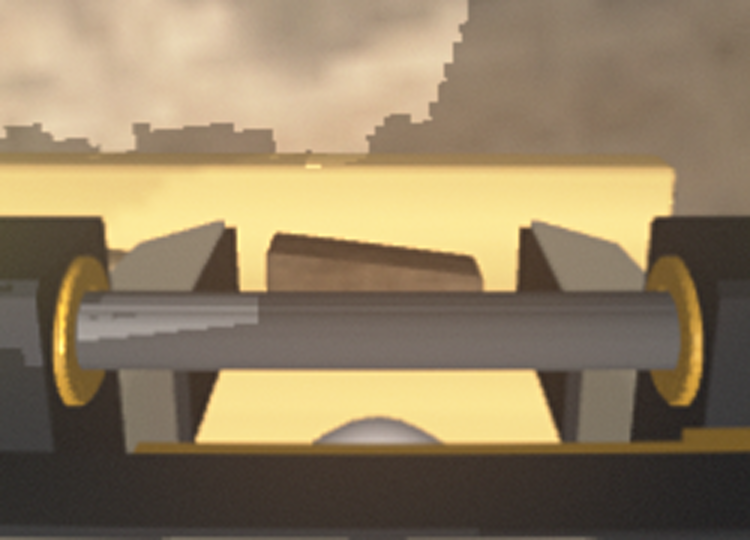

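```bash
python3 -m creep '[{"translation":[0,0,0.002],"rot":[0,0,0],"jaw":0.056}]' 15
python3 -m creep '[{"translation":[0,0,0.0015],"rot":[0,0,0],"jaw":0.056}]' 15
python3 -m creep '[{"translation":[0,0,0],"rot":[0,0,0],"jaw":0.03},{"translation":[0,0,0],"rot":[0,0,0],"jaw":0.03},{"translation":[0,0,0],"rot":[0,0,0],"jaw":0.03}]' 15
```

```text
clock: 6.07
position: [0.5131, -0.0652, -0.0075]
ee_rot: [-0.176, -3.136, -0.0]
force: [0.6, -0.1, -1.0]
width: 0.611
clock: 6.15
position: [0.5133, -0.0652, -0.0089]
ee_rot: [0.176, 3.136, 0.0]
force: [-0.1, 0.6, -0.1]
width: 0.607
clock: 6.4
position: [0.5134, -0.0651, -0.0087]
ee_rot: [0.176, 3.136, 0.0]
force: [-0.5, -0.9, -0.5]
width: 0.455
```

```bash
python3 -m creep '[{"translation":[0,0,-0.01],"rot":[0,0,0],"jaw":0.03},{"translation":[0,0,-0.02],"rot":[0,0,0],"jaw":0.03},{"translation":[0.006,-0.01,-0.01],"rot":[0,0,0],"jaw":0.03},{"translation":[0.016,-0.024,0],"rot":[0,0,0],"jaw":0.03},{"translation":[0.016,-0.024,0],"rot":[0,0,0],"jaw":0.03},{"translation":[0.016,-0.024,0],"rot":[0,0,0],"jaw":0.03},{"translation":[0,0,0.02],"rot":[0,0,0],"jaw":0.03},{"translation":[0,0,0.018],"rot":[0,0,0],"jaw":0.03},{"translation":[0,0,0],"rot":[0,0,0],"jaw":0.03}]'
python3 - <<'E'
from h import *
s,R=st()
im=optics.get_image('side'); cv2.imwrite('pics/v.png',cv2.resize(im[140:280,180:360],None,fx=4,fy=4,interpolation=cv2.INTER_CUBIC)[:,:,::-1])
E
```

```text
clock: 7.15
position: [0.4482, -0.1413, -0.0081]
ee_rot: [-0.179, -3.134, -0.0]
force: [-0.3, 0.6, 1.1]
width: 0.451
t 7.15 p [ 0.4482 -0.1413 -0.0081] F [-0.3  0.6  1.1] w 0.0414
[[-9.935e-01  1.137e-01 -2.400e-03]
 [ 1.137e-01  9.935e-01  3.000e-04]
 [ 2.500e-03 -0.000e+00 -1.000e+00]]
```

View pics/v.png

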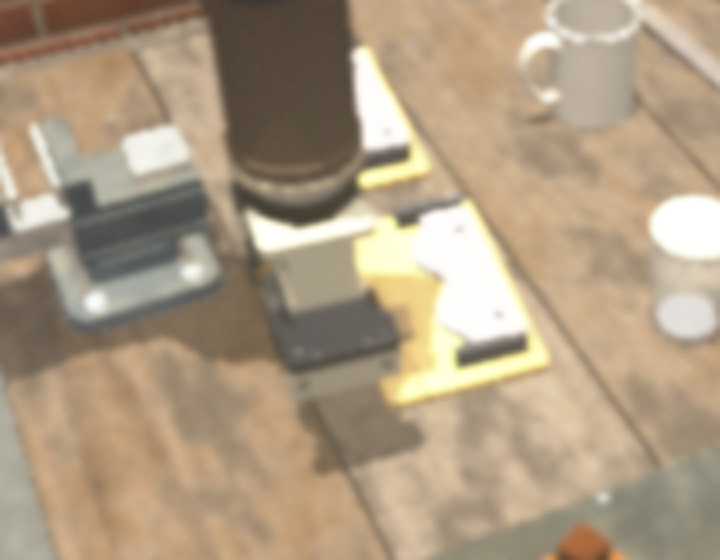

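```bash
python3 -m creep '[{"translation":[0,0,0.008],"rot":[0,0,0],"jaw":0.03},{"translation":[0,0,0.0055],"rot":[0,0,0],"jaw":0.03},{"translation":[0,0,0],"rot":[0,0,0],"jaw":0.03}]'
python3 -m creep '[{"translation":[0,0,0],"rot":[0,0,0],"jaw":0.056},{"translation":[0,0,0],"rot":[0,0,0],"jaw":0.056},{"translation":[0,0,0],"rot":[0,0,0],"jaw":0.056},{"translation":[0,0,-0.015],"rot":[0,0,0],"jaw":0.056},{"translation":[0,0,-0.025],"rot":[0,0,0],"jaw":0.056},{"translation":[0,0,-0.03],"rot":[0,0,0],"jaw":0.056},{"translation":[-0.02,0.005,0],"rot":[0,0,0],"jaw":0.056},{"translation":[-0.02,0.005,0],"rot":[0,0,0],"jaw":0.056},{"translation":[0,0,0],"rot":[0,0,0],"jaw":0.056}]'
python3 - <<'E'
from h import *
s,R=st()
im=optics.get_image('wrist'); cv2.imwrite('pics/w.png',im[:,:,::-1])
import pickle; pickle.dump((s,R,optics.camera_info('wrist')),open('w.pkl','wb'))
E
```

```text
clock: 7.45
position: [0.4508, -0.1405, -0.0205]
ee_rot: [0.175, 3.136, -0.0]
force: [1.1, -0.1, -0.1]
width: 0.449
clock: 8.2
position: [0.496, -0.1342, 0.0509]
ee_rot: [0.172, 3.131, -0.0]
force: [0.4, -0.0, 0.4]
width: 0.611
t 8.2 p [ 0.496  -0.1342  0.0509] F [ 0.4 -0.   0.4] w 0.0561
[[-9.940e-01  1.096e-01  5.500e-03]
 [ 1.096e-01  9.940e-01 -4.000e-04]
 [-5.500e-03  2.000e-04 -1.000e+00]]
```

View pics/w.png

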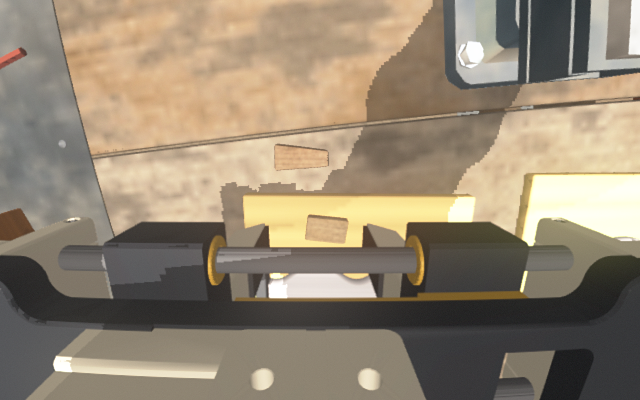

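```bash
python3 - <<'E'
from h import *
import pickle
s,R,ci=pickle.load(open('w.pkl','rb'));p=s['position']
P=np.array([at_z('wrist',q,.021,ci) for q in [(308,215),(347,220),(345,243),(306,238)]])
print((P.mean(0)).round(4),((P-p)@R).round(4).tolist(),((P.mean(0)-p)@R).round(4))
E
```

```text
[ 0.5061 -0.1269  0.021 ] [[0.0025, -0.0061, 0.0299], [-0.0015, 0.0243, 0.03], [-0.0209, 0.0232, 0.0301], [-0.0166, -0.0078, 0.03]] [-0.0091  0.0084  0.03  ]
```

```bash
python3 -m creep '[{"translation":[-0.0125,0.0095,0.015],"rot":[0,0,0],"jaw":0.056},{"translation":[0,0,0.02],"rot":[0,0,5.7],"jaw":0.056},{"translation":[0,0,0.012],"rot":[0,0,0],"jaw":0.056},{"translation":[0,0,0.007],"rot":[0,0,0],"jaw":0.056},{"translation":[0,0,0.005],"rot":[0,0,0],"jaw":0.056}]'
python3 -m creep '[{"translation":[0,0,0],"rot":[0,0,0],"jaw":0.02},{"translation":[0,0,0],"rot":[0,0,0],"jaw":0.02},{"translation":[0,0,0],"rot":[0,0,0],"jaw":0.02},{"translation":[0,0,0],"rot":[0,0,0],"jaw":0.02}]' 15
```

```text
clock: 8.67
position: [0.5033, -0.1271, -0.0098]
ee_rot: [-0.331, -3.122, -0.0]
force: [-22.0, 6.6, 90.6]
width: 0.609
clock: 9.0
position: [0.5046, -0.1272, -0.0091]
ee_rot: [0.332, 3.124, 0.0]
force: [0.1, -0.5, 0.1]
width: 0.372
```

```bash
python3 -m creep '[{"translation":[0,0,-0.008],"rot":[0,0,0],"jaw":0.02},{"translation":[0,0,-0.016],"rot":[0,0,0],"jaw":0.02},{"translation":[0,0,-0.016],"rot":[0,0,0],"jaw":0.02},{"translation":[0.01,-0.03,0],"rot":[0,0,0],"jaw":0.02},{"translation":[0.01,-0.03,0],"rot":[0,0,0],"jaw":0.02},{"translation":[0.01,-0.03,0],"rot":[0,0,0],"jaw":0.02},{"translation":[0.001,-0.027,0],"rot":[0,0,0],"jaw":0.02},{"translation":[0,0,0],"rot":[0,0,0],"jaw":0.02}]'
python3 - <<'E'
from h import *
s,R=st()
im=optics.get_image('wrist'); cv2.imwrite('pics/x.png',im[:,:,::-1])
im=optics.get_image('side'); cv2.imwrite('pics/y.png',cv2.resize(im[140:300,180:380],None,fx=3.5,fy=3.5,interpolation=cv2.INTER_CUBIC)[:,:,::-1])
E
```

```text
clock: 9.67
position: [0.4475, -0.2411, 0.0318]
ee_rot: [0.343, 3.122, -0.005]
force: [1.1, 0.0, -1.2]
width: 0.352
t 9.67 p [ 0.4475 -0.2411  0.0318] F [ 1.1  0.  -1.2] w 0.0323
[[-9.762e-01  2.170e-01  5.000e-04]
 [ 2.170e-01  9.762e-01 -3.400e-03]
 [-1.200e-03 -3.200e-03 -1.000e+00]]
```

View pics/x.png

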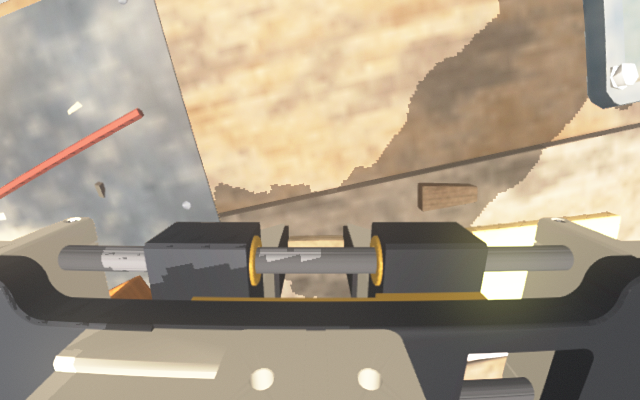

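View pics/y.png

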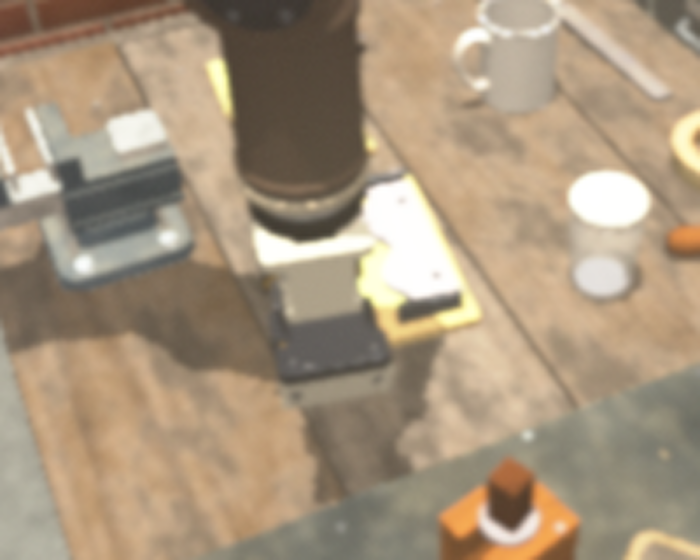

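```bash
python3 -m creep '[{"translation":[0,0,0.02],"rot":[0,0,0],"jaw":0.02},{"translation":[0,0,0.018],"rot":[0,0,0],"jaw":0.02},{"translation":[0,0,0.009],"rot":[0,0,0],"jaw":0.02}]'
python3 -m creep '[{"translation":[0,0,0.002],"rot":[0,0,0],"jaw":0.02}]'
python3 -m creep '[{"translation":[0,0,0.0015],"rot":[0,0,0],"jaw":0.02}]'
```

```text
clock: 10.02
position: [0.4498, -0.2331, -0.0176]
ee_rot: [-0.329, -3.123, -0.002]
force: [-0.7, -0.2, -0.4]
width: 0.357
clock: 10.1
position: [0.4493, -0.2333, -0.0196]
ee_rot: [-0.329, -3.122, -0.002]
force: [-1.0, 0.9, -0.3]
width: 0.357
clock: 10.18
position: [0.4499, -0.2341, -0.02]
ee_rot: [-0.33, -3.123, -0.001]
force: [-0.0, -0.5, 0.1]
width: 0.355
```

```bash
python3 -m creep '[{"translation":[0,0,0.001],"rot":[0,0,0],"jaw":0.02},{"translation":[0,0,0],"rot":[0,0,0],"jaw":0.046},{"translation":[0,0,0],"rot":[0,0,0],"jaw":0.046},{"translation":[0,0,0],"rot":[0,0,0],"jaw":0.046},{"translation":[0,0,-0.01],"rot":[0,0,0],"jaw":0.046},{"translation":[0,0,-0.03],"rot":[0,0,0],"jaw":0.06},{"translation":[0,0,-0.04],"rot":[0,0,0],"jaw":0.06},{"translation":[0,0,-0.04],"rot":[0,0,0],"jaw":0.06}]'
python3 - <<'E'
from h import *
s,R=st()
im=optics.get_image('top'); cv2.imwrite('pics/z.png',cv2.resize(im[190:330,240:480],None,fx=3.2,fy=3.2,interpolation=cv2.INTER_CUBIC)[:,:,::-1])
im=optics.get_image('wrist'); cv2.imwrite('pics/za.png',im[:,:,::-1])
im=optics.get_image('side'); cv2.imwrite('side2.png',im);cv2.imwrite('pics/zb.png',cv2.resize(im[180:330,200:400],None,fx=3.5,fy=3.5,interpolation=cv2.INTER_CUBIC)[:,:,::-1])
E
```

```text
clock: 10.85
position: [0.4487, -0.2348, 0.1008]
ee_rot: [-0.333, -3.122, -0.0]
force: [1.8, -0.6, 0.3]
width: 0.636
t 10.85 p [ 0.4487 -0.2348  0.1008] F [ 1.8 -0.6  0.3] w 0.0584
[[-9.775e-01  2.108e-01 -1.900e-03]
 [ 2.108e-01  9.775e-01  3.000e-04]
 [ 1.900e-03 -1.000e-04 -1.000e+00]]
```

View pics/z.png

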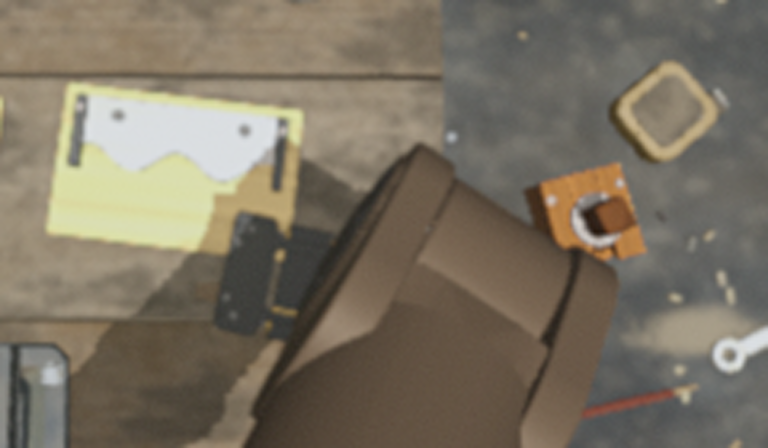

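View pics/za.png

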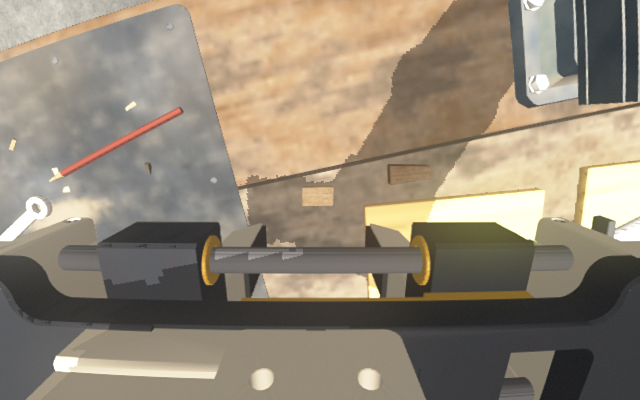

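View pics/zb.png

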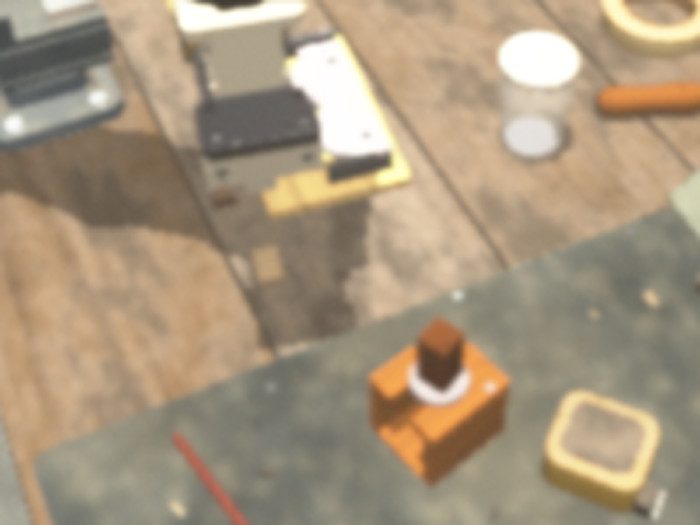

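```bash
python3 -m creep '[{"translation":[0,0,-0.03],"rot":[0,0,0],"jaw":0.06},{"translation":[-0.024,-0.026,-0.01],"rot":[0,0,0],"jaw":0.06},{"translation":[-0.024,-0.026,-0.01],"rot":[0,0,0],"jaw":0.06},{"translation":[-0.024,-0.026,-0.01],"rot":[0,0,0],"jaw":0.06},{"translation":[-0.024,-0.026,-0.01],"rot":[0,0,0],"jaw":0.06},{"translation":[-0.024,-0.026,0],"rot":[0,0,0],"jaw":0.06},{"translation":[-0.022,-0.027,0],"rot":[0,0,0],"jaw":0.06},{"translation":[0,0,0],"rot":[0,0,-6.75],"jaw":0.06},{"translation":[0,0,0],"rot":[0,0,-6.75],"jaw":0.06},{"translation":[0,0,0],"rot":[0,0,-6.75],"jaw":0.06},{"translation":[0,0,0],"rot":[0,0,-6.75],"jaw":0.06},{"translation":[0,0,0],"rot":[0,0,0],"jaw":0.06}]'
python3 - <<'E'
from h import *
s,R=st(); print(s['joints'].round(2))
im=optics.get_image('wrist'); cv2.imwrite('pics/zc.png',im[:,:,::-1]); cv2.imwrite('zc_raw.png',im)
import pickle; pickle.dump((s,R,optics.camera_info('wrist')),open('zc.pkl','wb'))
E
```

```text
clock: 12.0
position: [0.5549, -0.4182, 0.1684]
ee_rot: [0.414, -3.113, -0.002]
force: [0.5, 0.3, -0.1]
width: 0.651
t 12.0 p [ 0.5549 -0.4182  0.1684] F [ 0.5  0.3 -0.1] w 0.0598
[[-0.9652 -0.2614 -0.0013]
 [-0.2614  0.9652  0.001 ]
 [ 0.001   0.0013 -1.    ]]
[ 0.39  0.59  0.3   1.44 -0.18  1.14  2.55]
```

View pics/zc.png

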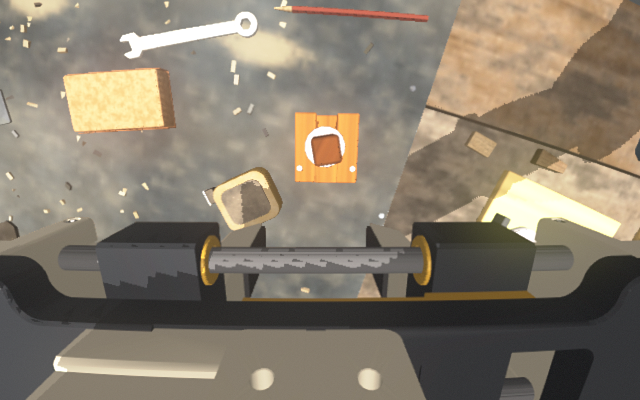

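```bash
python3 - <<'E'
import cv2
im=cv2.imread('zc_raw.png')
cv2.imwrite('pics/zd.png',cv2.resize(im[100:195,275:385],None,fx=6,fy=6,interpolation=cv2.INTER_CUBIC)[:,:,::-1])
E
```

```text
(no output)
```

View pics/zd.png

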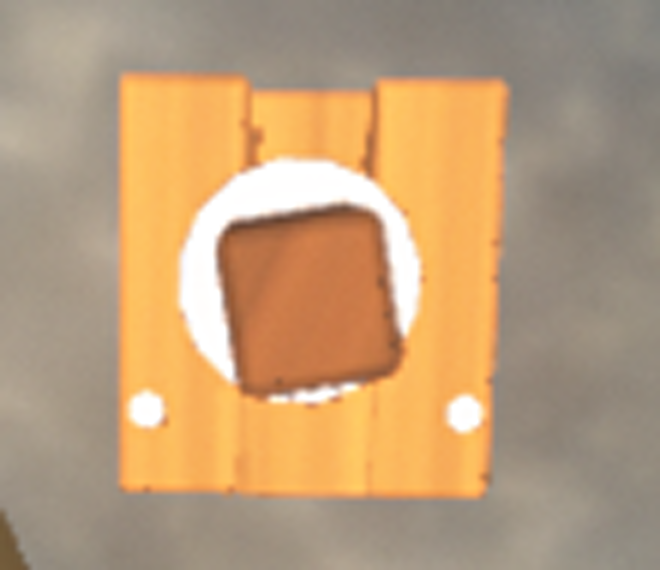

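```bash
python3 - <<'E'
from h import *
import pickle
s,R,ci=pickle.load(open('zc.pkl','rb'));p=s['position']
f=lambda x,y:(275+(x+.5)/6-.5,100+(y+.5)/6-.5)
W=lambda q,z:np.array([at_z('wrist',f(*a),z,ci) for a in q])
r=W([(121,73),(508,82),(487,497),(121,490)],.062)
h=W([(220,222),(380,205),(402,365),(245,397)],.113)
c=W([(300,278)],.068)
for n,P in(('rest',r),('handle',h),('collar',c)):
    print(n,'world',P.mean(0).round(4),'tool',((P-p)@R).round(4)[:,:2].tolist(),'mean',((P.mean(0)-p)@R).round(4))
E
```

```text
rest world [ 0.5082 -0.419   0.062 ] tool [[0.0805, -0.0194], [0.0788, 0.0436], [0.0099, 0.042], [0.0115, -0.021]] mean [0.0452 0.0113 0.1065]
handle world [ 0.5059 -0.4212  0.113 ] tool [[0.0583, -0.0027], [0.0605, 0.019], [0.0387, 0.0223], [0.0344, 0.0005]] mean [0.048  0.0098 0.0555]
collar world [ 0.5062 -0.4214  0.068 ] tool [[0.0477, 0.0095]] mean [0.0477 0.0095 0.1005]
```

```bash
python3 -m creep '[{"translation":[0.024,0.0048,0],"rot":[0,0,0],"jaw":0.06},{"translation":[0.024,0.0048,0],"rot":[0,0,0],"jaw":0.06},{"translation":[0,0,0.03],"rot":[0,0,-5],"jaw":0.06},{"translation":[0,0,0.03],"rot":[0,0,0],"jaw":0.06},{"translation":[0,0,0],"rot":[0,0,0],"jaw":0.06}]'
python3 - <<'E'
from h import *
s,R=st()
im=optics.get_image('wrist'); cv2.imwrite('pics/ze.png',cv2.resize(im[150:330,190:440],None,fx=3,fy=3,interpolation=cv2.INTER_CUBIC)[:,:,::-1])
E
```

```text
clock: 12.47
position: [0.5035, -0.4187, 0.1039]
ee_rot: [0.534, -3.09, -0.01]
force: [-0.8, 1.2, -1.3]
width: 0.656
t 12.47 p [ 0.5035 -0.4187  0.1039] F [-0.8  1.2 -1.3] w 0.0602
[[-0.942  -0.3355 -0.0069]
 [-0.3356  0.942   0.0054]
 [ 0.0047  0.0075 -1.    ]]
```

View pics/ze.png

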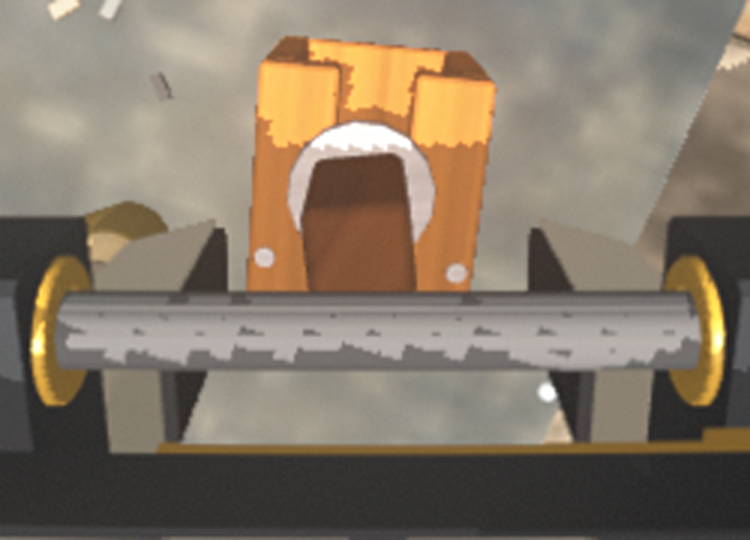

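```bash
python3 -m creep '[{"translation":[0,-0.0035,0.01],"rot":[0,0,0],"jaw":0.06},{"translation":[0,0,0.018],"rot":[0,0,0],"jaw":0.06},{"translation":[0,0,0.014],"rot":[0,0,0],"jaw":0.06},{"translation":[0,0,0],"rot":[0,0,0],"jaw":0.06}]'
python3 - <<'E'
from h import *
s,R=st()
im=optics.get_image('wrist'); cv2.imwrite('pics/zf.png',cv2.resize(im[150:330,190:440],None,fx=3,fy=3,interpolation=cv2.INTER_CUBIC)[:,:,::-1])
im=optics.get_image('side'); cv2.imwrite('pics/zg.png',cv2.resize(im[220:350,260:420],None,fx=4,fy=4,interpolation=cv2.INTER_CUBIC)[:,:,::-1])
E
```

```text
clock: 12.85
position: [0.5077, -0.4241, 0.0656]
ee_rot: [0.54, -3.093, -0.002]
force: [-0.3, 0.2, -0.2]
width: 0.655
t 12.85 p [ 0.5077 -0.4241  0.0656] F [-0.3  0.2 -0.2] w 0.0601
[[-0.941  -0.3385 -0.0018]
 [-0.3385  0.941   0.0012]
 [ 0.0013  0.0017 -1.    ]]
```

View pics/zf.png

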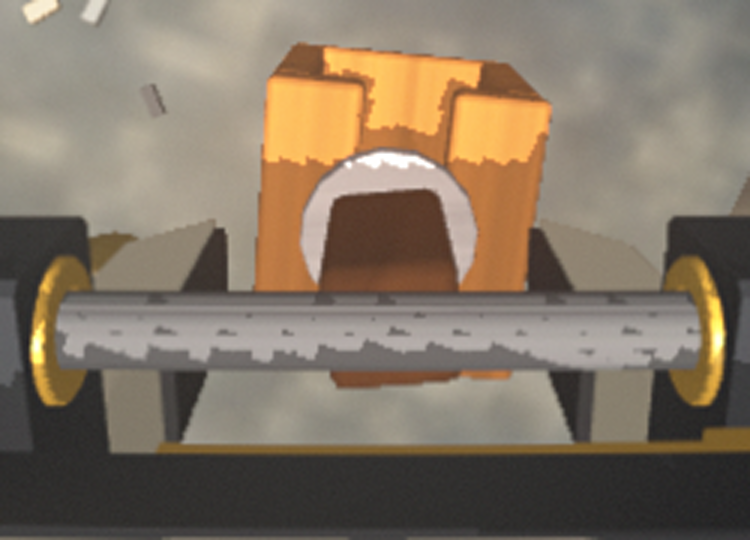

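View pics/zg.png

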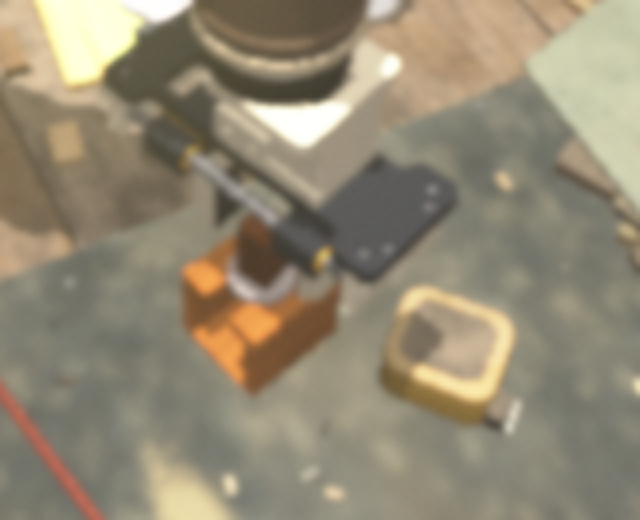

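```bash
python3 -m creep '[{"translation":[0,0.0025,0.007],"rot":[0,0,0],"jaw":0.06},{"translation":[0,0,0.0075],"rot":[0,0,0],"jaw":0.06},{"translation":[0,0,0],"rot":[0,0,0],"jaw":0.06}]'
python3 - <<'E'
from h import *
s,R=st()
im=optics.get_image('wrist'); cv2.imwrite('pics/zh.png',cv2.resize(im[150:330,190:440],None,fx=3,fy=3,interpolation=cv2.INTER_CUBIC)[:,:,::-1])
E
```

```text
clock: 13.2
position: [0.5068, -0.4216, 0.0517]
ee_rot: [0.542, -3.094, -0.001]
force: [-0.4, 0.3, -1.1]
width: 0.649
t 13.2 p [ 0.5068 -0.4216  0.0517] F [-0.4  0.3 -1.1] w 0.0596
[[-9.405e-01 -3.399e-01 -8.000e-04]
 [-3.399e-01  9.405e-01  8.000e-04]
 [ 4.000e-04  1.000e-03 -1.000e+00]]
```

View pics/zh.png

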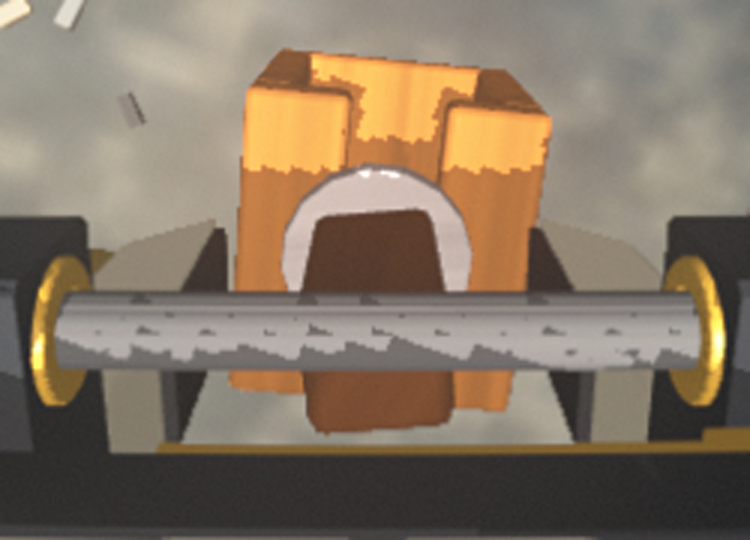

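```bash
python3 -m creep '[{"translation":[0,0,0.005],"rot":[0,0,0],"jaw":0.06},{"translation":[0,0,0],"rot":[0,0,0],"jaw":0.01},{"translation":[0,0,0],"rot":[0,0,0],"jaw":0.01},{"translation":[0,0,0],"rot":[0,0,0],"jaw":0.01},{"translation":[0,0,0],"rot":[0,0,0],"jaw":0.01},{"translation":[0,0,0],"rot":[0,0,0],"jaw":0.01}]' 50
python3 - <<'E'
from h import *
s,R=st(); print(s['joints'].round(3))
im=optics.get_image('wrist'); cv2.imwrite('pics/zi.png',cv2.resize(im[150:330,190:440],None,fx=3,fy=3,interpolation=cv2.INTER_CUBIC)[:,:,::-1])
E
```

```text
clock: 13.75
position: [0.5072, -0.4223, 0.0478]
ee_rot: [-0.542, 3.094, -0.0]
force: [0.8, -0.2, 0.4]
width: 0.343
t 13.75 p [ 0.5072 -0.4223  0.0478] F [ 0.8 -0.2  0.4] w 0.0315
[[-9.405e-01 -3.398e-01  3.000e-04]
 [-3.398e-01  9.405e-01 -1.000e-04]
 [-2.000e-04 -2.000e-04 -1.000e+00]]
[ 0.463  0.648  0.233  1.655 -0.185  0.86   2.689]
```

View pics/zi.png

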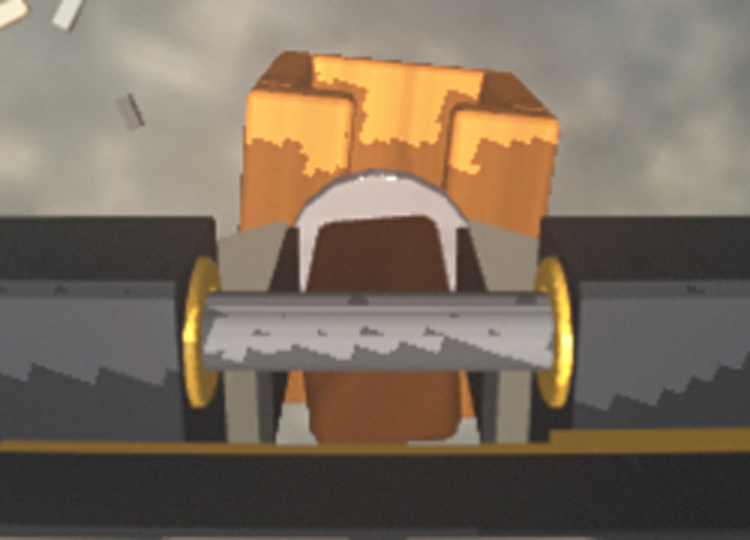

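```bash
python3 -m creep '[{"translation":[0,0,0],"rot":[0,0,0],"jaw":0.01},{"translation":[0,0,0],"rot":[0,0,0],"jaw":0.01},{"translation":[0,0,0],"rot":[0,0,0],"jaw":0.01}]' 50
```

```text
clock: 14.05
position: [0.5072, -0.4223, 0.0478]
ee_rot: [-0.542, 3.094, -0.0]
force: [0.1, 0.8, 0.8]
width: 0.261
```

```bash
python3 -m creep '[{"translation":[0,0,-0.015],"rot":[0,0,0],"jaw":0.01},{"translation":[0,0,-0.02],"rot":[0,0,0],"jaw":0.01},{"translation":[0,0,-0.025],"rot":[0,0,0],"jaw":0.01},{"translation":[0,0,-0.02],"rot":[0,0,0],"jaw":0.01},{"translation":[0,0,0],"rot":[0,0,6.55],"jaw":0.01},{"translation":[0,0,0],"rot":[0,0,6.55],"jaw":0.01},{"translation":[0,0,0],"rot":[0,0,6.55],"jaw":0.01},{"translation":[0,0,0],"rot":[0,0,6.55],"jaw":0.01},{"translation":[0,0,0],"rot":[0,0,0],"jaw":0.01}]'
python3 - <<'E'
from h import *
s,R=st(); print(s['joints'].round(3))
im=optics.get_image('side'); cv2.imwrite('pics/zj.png',cv2.resize(im[200:340,250:420],None,fx=4,fy=4,interpolation=cv2.INTER_CUBIC)[:,:,::-1])
E
```

```text
clock: 14.8
position: [0.507, -0.4219, 0.1273]
ee_rot: [-0.181, -3.136, -0.001]
force: [0.2, -0.5, -1.7]
width: 0.26
t 14.8 p [ 0.507  -0.4219  0.1273] F [ 0.2 -0.5 -1.7] w 0.0239
[[-9.933e-01  1.154e-01 -5.000e-04]
 [ 1.154e-01  9.933e-01  4.000e-04]
 [ 6.000e-04  3.000e-04 -1.000e+00]]
[ 0.371  0.574  0.377  1.595 -0.237  1.019  2.273]
```

View pics/zj.png

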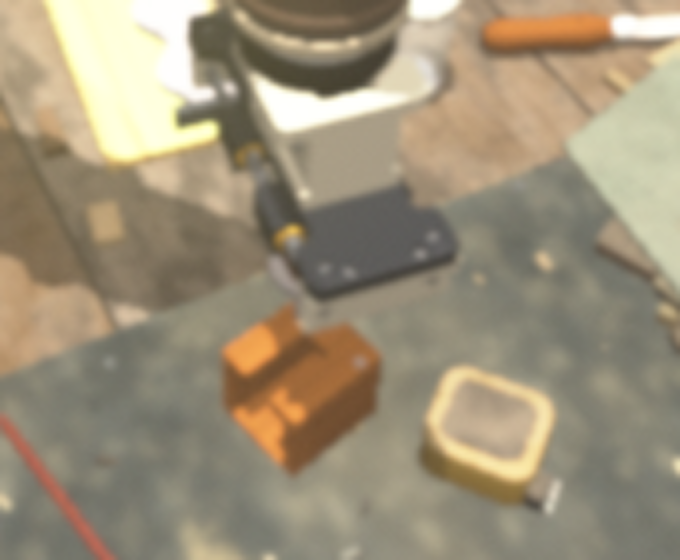

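```bash
python3 -m creep '[{"translation":[-0.0047,0.0365,0],"rot":[0,0,0],"jaw":0.01},{"translation":[-0.0047,0.0365,0],"rot":[0,0,0],"jaw":0.01},{"translation":[-0.0047,0.0365,0],"rot":[0,0,0],"jaw":0.01},{"translation":[-0.0047,0.0365,0],"rot":[0,0,0],"jaw":0.01},{"translation":[-0.0047,0.0365,0],"rot":[0,0,0],"jaw":0.01},{"translation":[-0.0047,0.0365,0],"rot":[0,0,0],"jaw":0.01},{"translation":[-0.0047,0.0365,0],"rot":[0,0,0],"jaw":0.01},{"translation":[-0.0047,0.0365,0],"rot":[0,0,0],"jaw":0.01},{"translation":[-0.0047,0.0365,-0.02],"rot":[0,0,0],"jaw":0.01},{"translation":[0,0,0],"rot":[0,0,0],"jaw":0.01},{"translation":[0,0,0],"rot":[0,0,0],"jaw":0.01},{"translation":[0,0,0],"rot":[0,0,0],"jaw":0.01}]'
python3 - <<'E'
from h import *
import pickle
s,R=st()
im=optics.get_image('wrist'); cv2.imwrite('pics/zk.png',im[:,:,::-1]); cv2.imwrite('zk_raw.png',im)
pickle.dump((s,R,optics.camera_info('wrist')),open('zk.pkl','wb'))
st()
E
```

```text
clock: 15.85
position: [0.5853, -0.101, 0.1476]
ee_rot: [0.169, 3.137, -0.001]
force: [0.0, -1.0, -1.4]
width: 0.256
t 15.85 p [ 0.5853 -0.101   0.1476] F [ 0.  -1.  -1.4] w 0.0235
[[-9.942e-01  1.071e-01  2.000e-04]
 [ 1.071e-01  9.942e-01 -6.000e-04]
 [-3.000e-04 -5.000e-04 -1.000e+00]]
t 15.9 p [ 0.5848 -0.102   0.1474] F [-0.4 -0.9 -1.5] w 0.0239
[[-9.940e-01  1.095e-01 -4.000e-04]
 [ 1.095e-01  9.940e-01 -7.000e-04]
 [ 3.000e-04 -8.000e-04 -1.000e+00]]
```

View pics/zk.png

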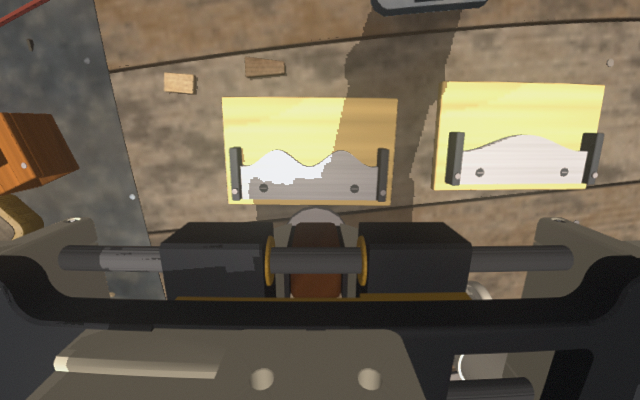

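```bash
python3 - <<'E'
import cv2
im=cv2.imread('zk_raw.png')
cv2.imwrite('pics/zl.png',cv2.resize(im[90:212,215:405],None,fx=4.2,fy=4.2,interpolation=cv2.INTER_CUBIC)[:,:,::-1])
E
```

```text
(no output)
```

View pics/zl.png

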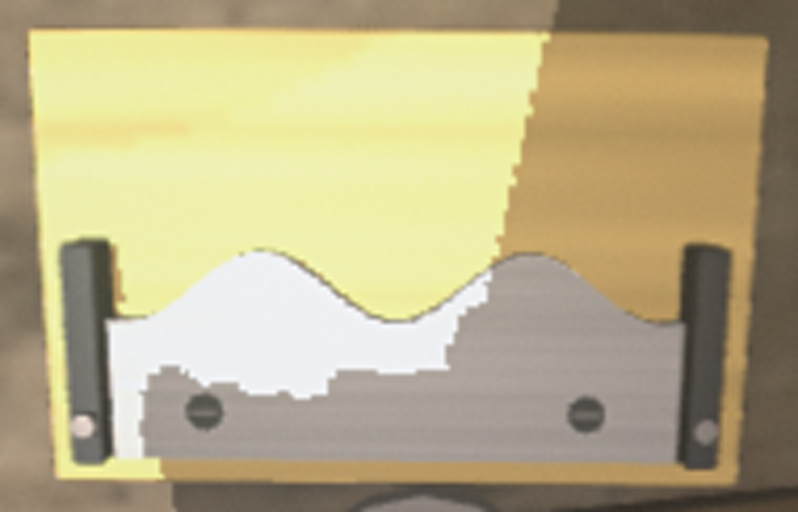

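```bash
python3 - <<'E'
from fit import *
import pickle
s,R,ci=pickle.load(open('zk.pkl','rb'))
f=lambda x,y:(215+(x+.5)/4.2-.5,90+(y+.5)/4.2-.5)
W=lambda p,z:np.array([at_z('wrist',f(*q),z,ci)[:2] for q in p])
o,a,Q=fitboard(W([(738,484),(58,480),(29,30),(767,38)],.012))
P=(W([(262,250),(532,253),(397,321)],.024)-o)@Q; print(P.round(4).tolist())
# detect edge boundary along columns: gradient in gray between yellow (low blue) and plate
im=cv2.imread('zk_raw.png')[:,:,::-1].astype(float) # cv2.imwrite of RGB then reversed -> undo
rgb=cv2.imread('zk_raw.png').astype(float)
B=rgb[:,:,2];Rr=rgb[:,:,0]; sat=(Rr-B)/(Rr+1)
pts=[]
for c in range(246,376):
    col=sat[140:178,c]
    k=np.where((col[:-1]>.2)&(col[1:]<=.2))[0]
    if len(k):
        k=k[-1]; pts.append((c,140+k+(col[k]-.2)/(col[k]-col[k+1])))
pts=np.array(pts); X=np.array([at_z('wrist',q,.024,ci)[:2] for q in pts])
from scipy.optimize import least_squares
def res(v):
    Q=np.array([[np.cos(v[2]),-np.sin(v[2])],[np.sin(v[2]),np.cos(v[2])]]); b=(X-v[:2])@Q
    return (b[:,0]-.009*np.cos(2*np.pi*b[:,1]/.07))
r=least_squares(res,[o[0],o[1],a],loss='soft_l1',f_scale=.001)
print('edge fit',len(pts),r.x[:2],np.degrees(r.x[2]),'rms',np.sqrt(np.mean(res(r.x)**2)))
# combined projection compare
E
```

```text
yaw -6.659025167320941 o [ 0.55138509 -0.10525928] res [[0.0012, 0.0005], [0.0006, -0.001], [-0.0007, -0.001], [-0.0011, 0.0015]]
[[-0.01, -0.0341], [-0.0098, 0.0343], [0.0078, 0.0002]]
edge fit 130 [ 0.55046351 -0.10548849] -7.069418307214622 rms 0.0006019581648191339
```

```bash
python3 -m creep '[{"translation":[0,0,0],"rot":[0,0,0.4],"jaw":0.01},{"translation":[0.022,0.018,0],"rot":[0,0,0],"jaw":0.01},{"translation":[0.022,0.018,0],"rot":[0,0,0],"jaw":0.01},{"translation":[0.0247,0.0208,0],"rot":[0,0,0],"jaw":0.01},{"translation":[0,0,0.025],"rot":[0,0,0],"jaw":0.01},{"translation":[0,0,0.025],"rot":[0,0,0],"jaw":0.01},{"translation":[0,0,0.02],"rot":[0,0,0],"jaw":0.01},{"translation":[0,0,0],"rot":[0,0,0],"jaw":0.01},{"translation":[0,0,0],"rot":[0,0,0],"jaw":0.01}]'
python3 - <<'E'
from h import *
s,R=st(); o=np.array([.5505,-.1052]);a=np.radians(-6.7)
Q=np.array([[np.cos(a),-np.sin(a)],[np.sin(a),np.cos(a)]])
print((s['position'][:2]-o)@Q, s['joints'].round(2))
im=optics.get_image('side'); cv2.imwrite('pics/zm.png',cv2.resize(im[130:260,210:370],None,fx=5,fy=5,interpolation=cv2.INTER_CUBIC)[:,:,::-1])
E
```

```text
clock: 16.65
position: [0.5228, -0.0374, 0.077]
ee_rot: [-0.187, -3.133, 0.001]
force: [0.1, -0.1, -1.6]
width: 0.256
t 16.65 p [ 0.5228 -0.0374  0.077 ] F [ 0.1 -0.1 -1.6] w 0.0235
[[-9.929e-01  1.189e-01 -2.600e-03]
 [ 1.190e-01  9.929e-01 -5.000e-04]
 [ 2.500e-03 -8.000e-04 -1.000e+00]]
[-0.03545489  0.06414314] [-0.28  0.43  0.33  1.98 -0.2   0.76  1.62]
```

View pics/zm.png

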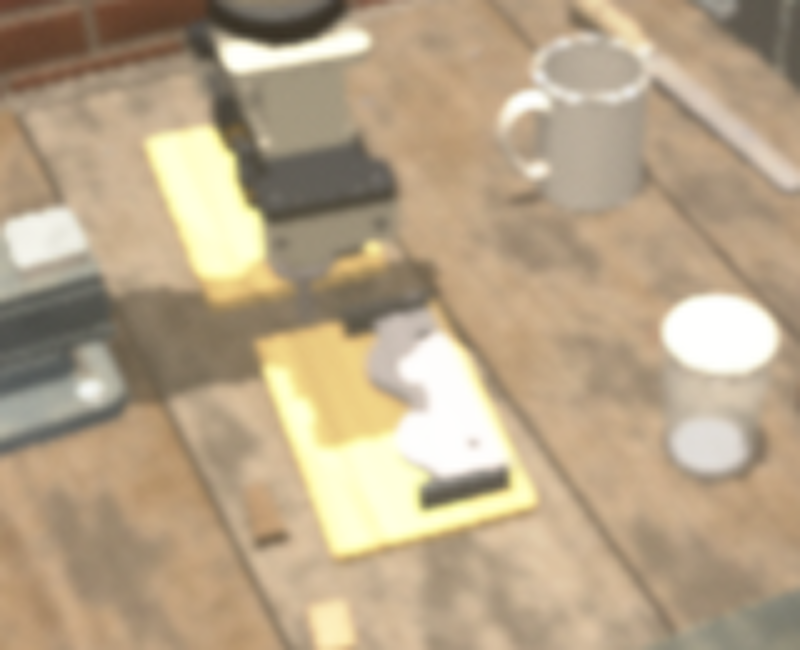

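```bash
python3 -m creep '[{"translation":[0,0,0.02],"rot":[0,0,0],"jaw":0.01},{"translation":[0,0,0.007],"rot":[0,0,0],"jaw":0.01},{"translation":[0,0,0],"rot":[0,0,0],"jaw":0.01},{"translation":[0,0,0],"rot":[0,0,0],"jaw":0.01}]'
python3 -m creep '[{"translation":[0,0,0.0035],"rot":[0,0,0],"jaw":0.01},{"translation":[0,0,0],"rot":[0,0,0],"jaw":0.01},{"translation":[0,0,0],"rot":[0,0,0],"jaw":0.01},{"translation":[0,0,0],"rot":[0,0,0],"jaw":0.01}]'
cat > b.py <<'E'
from h import *
o=np.array([.5505,-.1052]);a=np.radians(-6.7)
Q=np.array([[np.cos(a),-np.sin(a)],[np.sin(a),np.cos(a)]])
def bs():
    s=arm.observe(); f=s['force']
    print('t',round(s['clock'],2),'board',((s['position'][:2]-o)@Q).round(4),'z',s['position'][2].round(4),'F board',(f[:2]@Q).round(2),f[2].round(2))
E
python3 - <<'E'
from b import *
bs()
# offset path
yy=np.linspace(-.08,.08,3201); ex=.009*np.cos(2*np.pi*yy/.07)
def cx(y,r): # pin center x at lateral y touching with radius r
    m=abs(yy-y)<=r; return np.min(ex[m]-np.sqrt(r*r-(yy[m]-y)**2))
for y in (.066,.064,.062,.060): print(y,round(cx(y,.005),4))
im=optics.get_image('side'); cv2.imwrite('pics/zn.png',cv2.resize(im[130:260,210:370],None,fx=5,fy=5,interpolation=cv2.INTER_CUBIC)[:,:,::-1])
E
```

```text
clock: 17.03
position: [0.5239, -0.0365, 0.0511]
ee_rot: [0.185, 3.136, -0.0]
force: [0.0, -0.1, -1.2]
width: 0.258
clock: 17.37
position: [0.524, -0.0361, 0.0474]
ee_rot: [0.184, 3.136, 0.0]
force: [-0.2, 0.1, -0.5]
width: 0.262
t 17.37 board [-0.0344  0.0655] z 0.0474 F board [-0.17  0.04] -0.52
0.066 0.0031
0.064 0.0022
0.062 0.0009
0.06 -0.0005
```

View pics/zn.png

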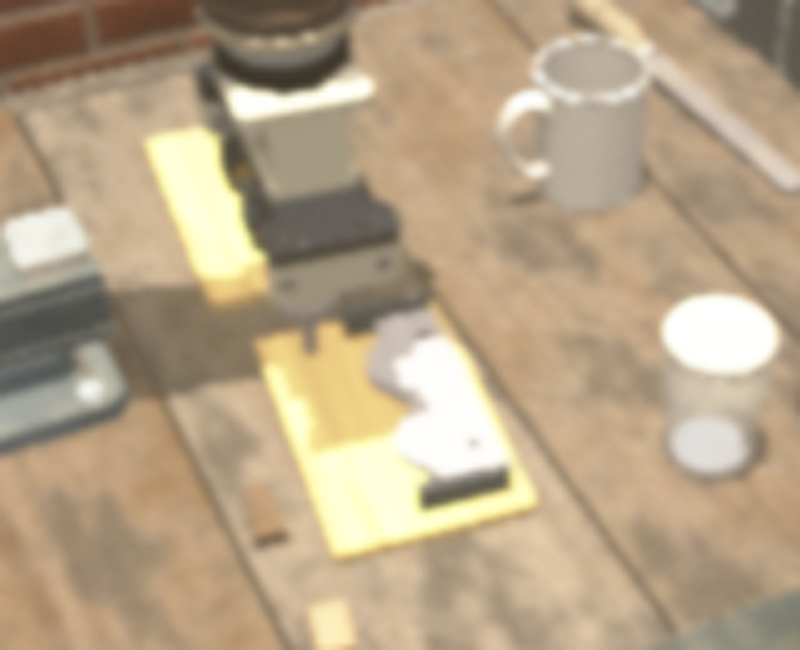

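```bash
python3 - <<'E'
from b import *
bs()
for z in (.012,.0175):print(proj('side',np.r_[o+Q@[-.0344,.0655],z]))
E
python3 -m creep '[{"translation":[-0.012,-0.0015,0],"rot":[0,0,0],"jaw":0.01},{"translation":[-0.012,0,0],"rot":[0,0,0],"jaw":0.01},{"translation":[-0.006,0,0],"rot":[0,0,0],"jaw":0.01},{"translation":[0,0,0],"rot":[0,0,0],"jaw":0.01},{"translation":[0,0,0],"rot":[0,0,0],"jaw":0.01}]'
python3 - <<'E'
from b import *
bs()
E
python3 -m creep '[{"translation":[-0.004,0,0],"rot":[0,0,0],"jaw":0.01},{"translation":[0,0,0],"rot":[0,0,0],"jaw":0.01},{"translation":[0,0,0],"rot":[0,0,0],"jaw":0.01}]'
python3 - <<'E'
from b import *
bs()
E
python3 -m creep '[{"translation":[-0.003,0,0],"rot":[0,0,0],"jaw":0.01},{"translation":[0,0,0],"rot":[0,0,0],"jaw":0.01},{"translation":[0,0,0],"rot":[0,0,0],"jaw":0.01}]'
python3 - <<'E'
from b import *
bs()
E
```

```text
t 17.42 board [-0.0344  0.0656] z 0.0473 F board [ 0.03 -0.15] -2.06
[[271.78330459 201.60204765]]
[[271.65810009 200.29070631]]
clock: 17.83
position: [0.5531, -0.0411, 0.0469]
ee_rot: [-0.184, -3.136, 0.0]
force: [0.9, 0.3, -2.2]
width: 0.26
t 17.83 board [-0.0049  0.0639] z 0.0469 F board [0.89 0.41] -2.21
clock: 18.08
position: [0.5572, -0.0416, 0.047]
ee_rot: [-0.184, -3.136, -0.0]
force: [0.8, -0.2, -0.6]
width: 0.262
t 18.08 board [-0.0008  0.064 ] z 0.047 F board [ 0.85 -0.1 ] -0.59
clock: 18.33
position: [0.5604, -0.042, 0.047]
ee_rot: [0.184, 3.136, 0.0]
force: [0.4, 0.8, -1.3]
width: 0.26
t 18.33 board [0.0025 0.064 ] z 0.047 F board [0.28 0.87] -1.26
```

```bash
python3 -m creep '[{"translation":[-0.002,0,0],"rot":[0,0,0],"jaw":0.01},{"translation":[0,0,0],"rot":[0,0,0],"jaw":0.01}]'
python3 - <<'E'
from b import *
bs()
E
python3 -m creep '[{"translation":[-0.002,0,0],"rot":[0,0,0],"jaw":0.01},{"translation":[0,0,0],"rot":[0,0,0],"jaw":0.01}]'
python3 - <<'E'
from b import *
for i in range(4): bs(); optics.get_image('side')
E
```

```text
clock: 18.5
position: [0.5624, -0.0422, 0.047]
ee_rot: [-0.184, -3.136, -0.0]
force: [-0.6, -0.1, -0.9]
width: 0.261
t 18.5 board [0.0045 0.064 ] z 0.047 F board [-0.6 -0.2] -0.94
clock: 18.67
position: [0.5641, -0.0423, 0.0469]
ee_rot: [-0.184, -3.135, -0.0]
force: [-1.7, 0.2, 0.1]
width: 0.257
t 18.67 board [0.0062 0.0641] z 0.0469 F board [-1.67 -0.  ] 0.1
t 18.72 board [0.0061 0.064 ] z 0.0469 F board [-2.05  1.05] -0.01
t 18.77 board [0.0061 0.064 ] z 0.0469 F board [-1.4  0.6] -0.99
t 18.82 board [0.0061 0.064 ] z 0.0469 F board [-0.77 -0.53] -1.49
```

```bash
python3 - <<'E'
import numpy as np
y=np.arange(64,-64.1,-2); x=9*np.cos(2*np.pi*y/70)-0.5
X=np.round(x,1); cur=6.1
d=np.round(np.diff(np.r_[cur,X]),1)
print([(int(a),float(-b)) for a,b in zip(y,d)])
E
```

```text
[(64, -1.1), (62, 0.9), (60, 1.2), (58, 1.3), (56, 1.5), (54, 1.6), (52, 1.6), (50, 1.6), (48, 1.5), (46, 1.5), (44, 1.2), (42, 1.1), (40, 0.8), (38, 0.6), (36, 0.3), (34, -0.0), (32, -0.3), (30, -0.6), (28, -0.8), (26, -1.1), (24, -1.2), (22, -1.5), (20, -1.5), (18, -1.6), (16, -1.6), (14, -1.6), (12, -1.5), (10, -1.3), (8, -1.2), (6, -0.9), (4, -0.7), (2, -0.5), (0, -0.1), (-2, 0.1), (-4, 0.5), (-6, 0.7), (-8, 0.9), (-10, 1.2), (-12, 1.3), (-14, 1.5), (-16, 1.6), (-18, 1.6), (-20, 1.6), (-22, 1.5), (-24, 1.5), (-26, 1.2), (-28, 1.1), (-30, 0.8), (-32, 0.6), (-34, 0.3), (-36, -0.0), (-38, -0.3), (-40, -0.6), (-42, -0.8), (-44, -1.1), (-46, -1.2), (-48, -1.5), (-50, -1.5), (-52, -1.6), (-54, -1.6), (-56, -1.6), (-58, -1.5), (-60, -1.3), (-62, -1.2), (-64, -0.9)]
```

```bash
python3 -m creep '[{"translation":[-0.0011,0,0],"rot":[0,0,0],"jaw":0.01},{"translation":[0,0,0],"rot":[0,0,0],"jaw":0.01},{"translation":[0.0009,-0.002,0],"rot":[0,0,0],"jaw":0.01},{"translation":[0.0012,-0.002,0],"rot":[0,0,0],"jaw":0.01},{"translation":[0.0013,-0.002,0],"rot":[0,0,0],"jaw":0.01},{"translation":[0.0015,-0.002,0],"rot":[0,0,0],"jaw":0.01}]'
python3 - <<'E'
from b import *
for i in range(4): bs(); optics.get_image('side')
E
```

```text
clock: 19.37
position: [0.5596, -0.0498, 0.0471]
ee_rot: [0.184, 3.136, 0.001]
force: [-1.1, 2.9, -0.5]
width: 0.262
t 19.37 board [0.0026 0.0561] z 0.0471 F board [-1.38  2.71] -0.46
t 19.42 board [0.0022 0.0554] z 0.0471 F board [-2.04  2.3 ] -0.66
t 19.47 board [0.0023 0.0555] z 0.0471 F board [-2.25  2.46] -0.64
t 19.52 board [0.0024 0.0557] z 0.0471 F board [-2.28  1.31] -0.68
```

```bash
python3 -m creep '[{"translation":[0.0016,-0.002,0],"rot":[0,0,0],"jaw":0.01},{"translation":[0.0016,-0.002,0],"rot":[0,0,0],"jaw":0.01},{"translation":[0.0016,-0.002,0],"rot":[0,0,0],"jaw":0.01},{"translation":[0.0015,-0.002,0],"rot":[0,0,0],"jaw":0.01},{"translation":[0.0015,-0.002,0],"rot":[0,0,0],"jaw":0.01},{"translation":[0.0012,-0.002,0],"rot":[0,0,0],"jaw":0.01},{"translation":[0.0011,-0.002,0],"rot":[0,0,0],"jaw":0.01},{"translation":[0.0008,-0.002,0],"rot":[0,0,0],"jaw":0.01},{"translation":[0.0006,-0.002,0],"rot":[0,0,0],"jaw":0.01},{"translation":[0.0003,-0.002,0],"rot":[0,0,0],"jaw":0.01}]'
python3 - <<'E'
from b import *
for i in range(3): bs(); optics.get_image('side')
E
```

```text
clock: 20.4
position: [0.5453, -0.0689, 0.047]
ee_rot: [-0.185, -3.136, 0.0]
force: [-1.6, 2.4, -1.6]
width: 0.262
t 20.4 board [-0.0094  0.0355] z 0.047 F board [-1.88  2.21] -1.55
t 20.45 board [-0.0094  0.0349] z 0.047 F board [-2.13  0.26] -1.88
t 20.5 board [-0.0093  0.0351] z 0.047 F board [-2.13  0.58] -0.51
```

```bash
python3 -m creep '[{"translation":[0,-0.002,0],"rot":[0,0,0],"jaw":0.01},{"translation":[-0.0003,-0.002,0],"rot":[0,0,0],"jaw":0.01},{"translation":[-0.0006,-0.002,0],"rot":[0,0,0],"jaw":0.01},{"translation":[-0.0008,-0.002,0],"rot":[0,0,0],"jaw":0.01},{"translation":[-0.0011,-0.002,0],"rot":[0,0,0],"jaw":0.01},{"translation":[-0.0012,-0.002,0],"rot":[0,0,0],"jaw":0.01},{"translation":[-0.0015,-0.002,0],"rot":[0,0,0],"jaw":0.01},{"translation":[-0.0015,-0.002,0],"rot":[0,0,0],"jaw":0.01}]'
python3 - <<'E'
from b import *
for i in range(3): bs(); optics.get_image('side')
E
```

```text
clock: 21.22
position: [0.5507, -0.0856, 0.047]
ee_rot: [-0.185, -3.136, 0.0]
force: [-2.0, -0.4, -0.9]
width: 0.262
t 21.22 board [-0.0021  0.0195] z 0.047 F board [-1.94 -0.66] -0.89
t 21.27 board [-0.0017  0.019 ] z 0.0471 F board [-1.22 -1.18] -0.53
t 21.32 board [-0.0018  0.0192] z 0.0471 F board [-2.33 -1.33] -1.3
```

```bash
python3 -m creep '[{"translation":[-0.0016,-0.002,0],"rot":[0,0,0],"jaw":0.01},{"translation":[-0.0016,-0.002,0],"rot":[0,0,0],"jaw":0.01},{"translation":[-0.0016,-0.002,0],"rot":[0,0,0],"jaw":0.01},{"translation":[-0.0015,-0.002,0],"rot":[0,0,0],"jaw":0.01},{"translation":[-0.0013,-0.002,0],"rot":[0,0,0],"jaw":0.01},{"translation":[-0.0012,-0.002,0],"rot":[0,0,0],"jaw":0.01},{"translation":[-0.0009,-0.002,0],"rot":[0,0,0],"jaw":0.01},{"translation":[-0.0007,-0.002,0],"rot":[0,0,0],"jaw":0.01},{"translation":[-0.0005,-0.002,0],"rot":[0,0,0],"jaw":0.01},{"translation":[-0.0001,-0.002,0],"rot":[0,0,0],"jaw":0.01}]'
python3 - <<'E'
from b import *
for i in range(3): bs(); optics.get_image('side')
E
```

```text
clock: 22.2
position: [0.5593, -0.1062, 0.047]
ee_rot: [0.184, 3.136, 0.0]
force: [-2.3, 1.0, -0.7]
width: 0.259
t 22.2 board [0.0088 0.    ] z 0.047 F board [-2.45  0.71] -0.71
t 22.25 board [ 0.0088 -0.0005] z 0.047 F board [-2.35 -0.33] -1.87
t 22.3 board [ 0.0087 -0.0003] z 0.047 F board [-1.59  1.37] -0.74
```

```bash
python3 -m creep '[{"translation":[0.0001,-0.002,0],"rot":[0,0,0],"jaw":0.01},{"translation":[0.0005,-0.002,0],"rot":[0,0,0],"jaw":0.01},{"translation":[0.0007,-0.002,0],"rot":[0,0,0],"jaw":0.01},{"translation":[0.0009,-0.002,0],"rot":[0,0,0],"jaw":0.01},{"translation":[0.0012,-0.002,0],"rot":[0,0,0],"jaw":0.01},{"translation":[0.0013,-0.002,0],"rot":[0,0,0],"jaw":0.01},{"translation":[0.0015,-0.002,0],"rot":[0,0,0],"jaw":0.01},{"translation":[0.0016,-0.002,0],"rot":[0,0,0],"jaw":0.01}]'
python3 - <<'E'
from b import *
for i in range(3): bs(); optics.get_image('side')
E
```

```text
clock: 23.02
position: [0.5495, -0.1213, 0.0471]
ee_rot: [0.184, 3.136, 0.0]
force: [-0.2, 2.5, -0.3]
width: 0.256
t 23.02 board [ 0.0009 -0.0161] z 0.0471 F board [-0.48  2.45] -0.33
t 23.07 board [ 0.0005 -0.0167] z 0.0471 F board [-1.6  1.9] -1.0
t 23.12 board [ 0.0006 -0.0165] z 0.0471 F board [-1.66  1.93] -1.43
```

```bash
python3 -m creep '[{"translation":[0.0016,-0.002,0],"rot":[0,0,0],"jaw":0.01},{"translation":[0.0016,-0.002,0],"rot":[0,0,0],"jaw":0.01},{"translation":[0.0015,-0.002,0],"rot":[0,0,0],"jaw":0.01},{"translation":[0.0015,-0.002,0],"rot":[0,0,0],"jaw":0.01},{"translation":[0.0012,-0.002,0],"rot":[0,0,0],"jaw":0.01},{"translation":[0.0011,-0.002,0],"rot":[0,0,0],"jaw":0.01},{"translation":[0.0008,-0.002,0],"rot":[0,0,0],"jaw":0.01},{"translation":[0.0006,-0.002,0],"rot":[0,0,0],"jaw":0.01},{"translation":[0.0003,-0.002,0],"rot":[0,0,0],"jaw":0.01},{"translation":[0,-0.002,0],"rot":[0,0,0],"jaw":0.01}]'
python3 - <<'E'
from b import *
for i in range(3): bs(); optics.get_image('side')
E
```

```text
clock: 24.0
position: [0.5369, -0.1404, 0.047]
ee_rot: [-0.185, -3.136, 0.0]
force: [-1.4, 0.1, -1.1]
width: 0.258
t 24.0 board [-0.0094 -0.0366] z 0.047 F board [-1.4  -0.04] -1.11
t 24.05 board [-0.0093 -0.0371] z 0.0471 F board [-2.04 -0.22] -0.16
t 24.1 board [-0.0093 -0.0369] z 0.047 F board [-2.11 -0.59] -0.77
```

```bash
python3 -m creep '[{"translation":[-0.0003,-0.002,0],"rot":[0,0,0],"jaw":0.01},{"translation":[-0.0006,-0.002,0],"rot":[0,0,0],"jaw":0.01},{"translation":[-0.0009,-0.002,0],"rot":[0,0,0],"jaw":0.01},{"translation":[-0.0012,-0.002,0],"rot":[0,0,0],"jaw":0.01},{"translation":[-0.0013,-0.002,0],"rot":[0,0,0],"jaw":0.01},{"translation":[-0.0015,-0.002,0],"rot":[0,0,0],"jaw":0.01},{"translation":[-0.0016,-0.002,0],"rot":[0,0,0],"jaw":0.01},{"translation":[-0.0016,-0.002,0],"rot":[0,0,0],"jaw":0.01}]'
python3 - <<'E'
from b import *
for i in range(3): bs(); optics.get_image('side')
E
```

```text
clock: 24.82
position: [0.5443, -0.1573, 0.047]
ee_rot: [0.185, 3.136, -0.0]
force: [-3.0, -0.5, -1.2]
width: 0.256
t 24.82 board [-0.0001 -0.0525] z 0.047 F board [-2.87 -0.86] -1.17
t 24.87 board [ 0.0002 -0.053 ] z 0.0471 F board [-1.65 -1.76] -0.88
t 24.92 board [ 0.0001 -0.0528] z 0.047 F board [-2.7  -1.74] -0.96
```

```bash
python3 -m creep '[{"translation":[-0.0015,-0.002,0],"rot":[0,0,0],"jaw":0.01},{"translation":[-0.0015,-0.002,0],"rot":[0,0,0],"jaw":0.01},{"translation":[-0.0014,-0.002,0],"rot":[0,0,0],"jaw":0.01},{"translation":[-0.0013,-0.002,0],"rot":[0,0,0],"jaw":0.01},{"translation":[-0.0011,-0.002,0],"rot":[0,0,0],"jaw":0.01},{"translation":[-0.0008,-0.002,0],"rot":[0,0,0],"jaw":0.01},{"translation":[0,0,0],"rot":[0,0,0],"jaw":0.01},{"translation":[0,0,0],"rot":[0,0,0],"jaw":0.01}]'
python3 - <<'E'
from b import *
for i in range(4): bs(); im=optics.get_image('side')
cv2.imwrite('pics/zo.png',cv2.resize(im[130:260,210:370],None,fx=5,fy=5,interpolation=cv2.INTER_CUBIC)[:,:,::-1])
E
```

```text
clock: 25.63
position: [0.5504, -0.1698, 0.047]
ee_rot: [0.185, 3.136, -0.0]
force: [-1.5, -0.3, -1.3]
width: 0.259
t 25.63 board [ 0.0074 -0.0642] z 0.047 F board [-1.49 -0.44] -1.31
t 25.68 board [ 0.0074 -0.0641] z 0.047 F board [-2.46 -0.74] -1.02
t 25.73 board [ 0.0074 -0.064 ] z 0.047 F board [-1.77 -1.62] -1.38
t 25.78 board [ 0.0074 -0.064 ] z 0.047 F board [-2.13 -0.19] -1.08
```

View pics/zo.png

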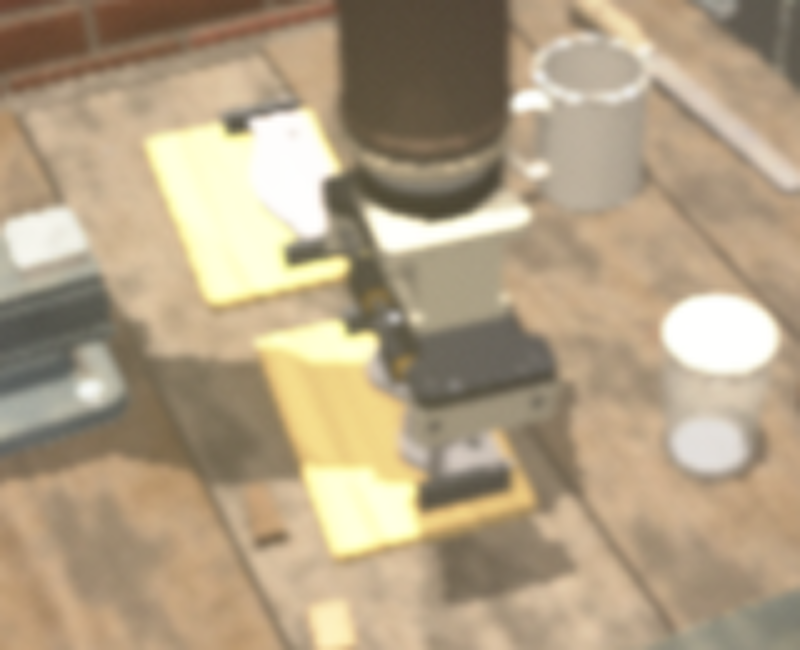

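```bash
python3 -m creep '[{"translation":[-0.0003,-0.0015,0],"rot":[0,0,0],"jaw":0.01},{"translation":[0,0,0],"rot":[0,0,0],"jaw":0.01},{"translation":[0,0,0],"rot":[0,0,0],"jaw":0.01},{"translation":[0.006,-0.0005,0],"rot":[0,0,0],"jaw":0.01},{"translation":[0.012,0,0],"rot":[0,0,0],"jaw":0.01},{"translation":[0.013,0,0],"rot":[0,0,0],"jaw":0.01},{"translation":[0.013,0,0],"rot":[0,0,0],"jaw":0.01},{"translation":[0,0,-0.015],"rot":[0,0,0],"jaw":0.01},{"translation":[0,0,-0.03],"rot":[0,0,0],"jaw":0.01},{"translation":[0,0,-0.035],"rot":[0,0,0],"jaw":0.01},{"translation":[0,0,0],"rot":[0,0,0],"jaw":0.01}]'
python3 - <<'E'
from b import *
bs();s,R=st()
E
```

```text
clock: 26.75
position: [0.5102, -0.1679, 0.1328]
ee_rot: [0.185, 3.127, -0.002]
force: [1.1, -0.6, -1.3]
width: 0.257
t 26.75 board [-0.0327 -0.0669] z 0.1328 F board [ 1.19 -0.45] -1.33
t 26.75 p [ 0.5102 -0.1679  0.1328] F [ 1.1 -0.6 -1.3] w 0.0236
[[-9.930e-01  1.178e-01  9.500e-03]
 [ 1.178e-01  9.930e-01 -1.700e-03]
 [-9.600e-03 -6.000e-04 -1.000e+00]]
```

```bash
python3 -m creep '[{"translation":[-0.0043,-0.0355,0],"rot":[0,0,0],"jaw":0.01},{"translation":[-0.0043,-0.0355,0],"rot":[0,0,0],"jaw":0.01},{"translation":[-0.0043,-0.0355,0],"rot":[0,0,0],"jaw":0.01},{"translation":[-0.0043,-0.0355,0],"rot":[0,0,0],"jaw":0.01},{"translation":[-0.0043,-0.0355,0],"rot":[0,0,0],"jaw":0.01},{"translation":[-0.0043,-0.0355,0],"rot":[0,0,0],"jaw":0.01},{"translation":[-0.0043,-0.0355,0],"rot":[0,0,0],"jaw":0.01},{"translation":[0,0,0],"rot":[0,0,0],"jaw":0.01},{"translation":[0,0,0],"rot":[0,0,0],"jaw":0.01},{"translation":[0,0,0],"rot":[0,0,0],"jaw":0.01},{"translation":[0,0,0],"rot":[0,0,0],"jaw":0.01}]'
python3 - <<'E'
from h import *
optics.get_image('wrist')
s,R=st(); print('tool delta',(R.T@(np.array([.5072,-.4223,.048])-s['position'])).round(4))
E
```

```text
clock: 27.67
position: [0.5081, -0.4153, 0.1269]
ee_rot: [0.182, 3.136, 0.002]
force: [0.5, -0.6, -1.0]
width: 0.258
t 27.72 p [ 0.5082 -0.4151  0.127 ] F [-0.1  0.4 -2. ] w 0.0236
[[-9.933e-01  1.152e-01  6.000e-04]
 [ 1.152e-01  9.933e-01  1.000e-03]
 [-4.000e-04  1.000e-03 -1.000e+00]]
tool delta [ 0.0002 -0.0074  0.079 ]
```

```bash
python3 -m creep '[{"translation":[0,-0.0074,0],"rot":[0,0,0],"jaw":0.01},{"translation":[0,0,0.02],"rot":[0,0,0],"jaw":0.01},{"translation":[0,0,0],"rot":[0,0,0],"jaw":0.01},{"translation":[0,0,0],"rot":[0,0,0],"jaw":0.01},{"translation":[0,0,0],"rot":[0,0,0],"jaw":0.01}]'
python3 - <<'E'
from h import *
s,R=st(); print('tool delta',(R.T@(np.array([.5072,-.4223,.048])-s['position'])).round(4))
im=optics.get_image('side'); cv2.imwrite('pics/zp.png',cv2.resize(im[220:340,270:390],None,fx=5,fy=5,interpolation=cv2.INTER_CUBIC)[:,:,::-1])
im=optics.get_image('wrist'); cv2.imwrite('pics/zq.png',cv2.resize(im[150:330,190:440],None,fx=3,fy=3,interpolation=cv2.INTER_CUBIC)[:,:,::-1])
E
```

```text
clock: 28.13
position: [0.5068, -0.4239, 0.1074]
ee_rot: [0.184, 3.136, 0.0]
force: [-0.2, -0.5, -0.6]
width: 0.26
t 28.13 p [ 0.5068 -0.4239  0.1074] F [-0.2 -0.5 -0.6] w 0.0238
[[-9.932e-01  1.167e-01  0.000e+00]
 [ 1.167e-01  9.932e-01  2.000e-04]
 [ 0.000e+00  2.000e-04 -1.000e+00]]
tool delta [-0.0002  0.0016  0.0594]
```

View pics/zp.png

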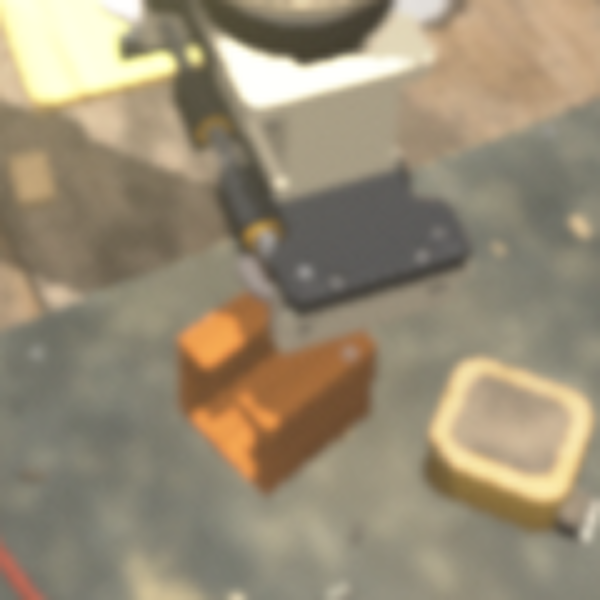

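View pics/zq.png

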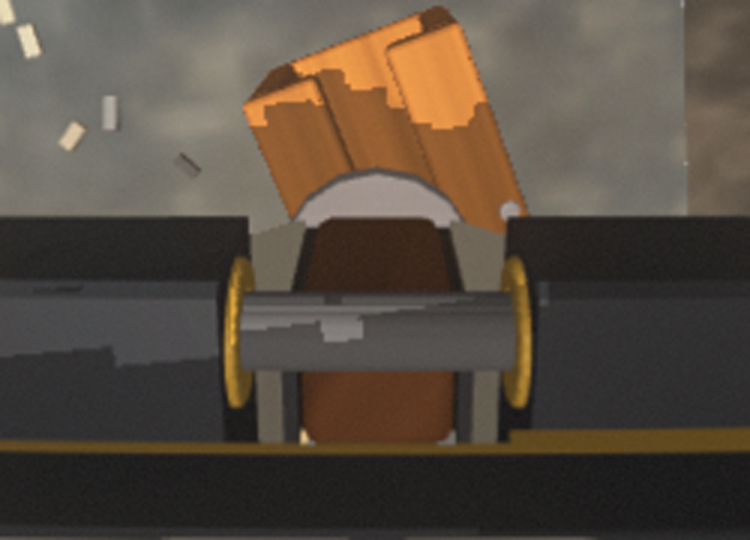

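```bash
python3 -m creep '[{"translation":[0,0.0014,0.012],"rot":[0,0,0],"jaw":0.01},{"translation":[0,0,0.012],"rot":[0,0,0],"jaw":0.01}]'
python3 -m creep '[{"translation":[0,0,0.012],"rot":[0,0,0],"jaw":0.01},{"translation":[0,0,0.012],"rot":[0,0,0],"jaw":0.01},{"translation":[0,0,0.006],"rot":[0,0,0],"jaw":0.01},{"translation":[0,0,0],"rot":[0,0,0],"jaw":0.01},{"translation":[0,0,0],"rot":[0,0,0],"jaw":0.01}]'
python3 - <<'E'
from h import *
s,R=st(); print('tool delta',(R.T@(np.array([.5072,-.4223,.048])-s['position'])).round(4))
E
```

```text
clock: 28.4
position: [0.5075, -0.4229, 0.0832]
ee_rot: [0.184, 3.134, -0.001]
force: [0.2, 0.4, -1.8]
width: 0.258
clock: 28.82
position: [0.5064, -0.4227, 0.0524]
ee_rot: [-0.185, -3.135, -0.001]
force: [-0.2, -0.5, -0.3]
width: 0.256
t 28.82 p [ 0.5064 -0.4227  0.0524] F [-0.2 -0.5 -0.3] w 0.0235
[[-9.931e-01  1.174e-01 -1.000e-03]
 [ 1.174e-01  9.931e-01  6.000e-04]
 [ 1.000e-03  4.000e-04 -1.000e+00]]
tool delta [-0.0008  0.0005  0.0044]
```

```bash
python3 -m creep '[{"translation":[0,0,0.0028],"rot":[0,0,0],"jaw":0.01},{"translation":[0,0,0.001],"rot":[0,0,0],"jaw":0.01},{"translation":[0,0,0],"rot":[0,0,0],"jaw":0.01}]'
python3 -m creep '[{"translation":[0,0,0],"rot":[0,0,0],"jaw":0.05},{"translation":[0,0,0],"rot":[0,0,0],"jaw":0.05},{"translation":[0,0,0],"rot":[0,0,0],"jaw":0.05},{"translation":[0,0,0],"rot":[0,0,0],"jaw":0.05},{"translation":[0,0,0],"rot":[0,0,0],"jaw":0.05},{"translation":[0,0,0],"rot":[0,0,0],"jaw":0.05}]'
python3 - <<'E'
from h import *
s,R=st()
im=optics.get_image('wrist'); cv2.imwrite('pics/zr.png',cv2.resize(im[150:330,190:440],None,fx=3,fy=3,interpolation=cv2.INTER_CUBIC)[:,:,::-1])
E
```

```text
clock: 29.07
position: [0.5069, -0.4229, 0.0494]
ee_rot: [0.184, 3.136, -0.0]
force: [-1.3, 0.3, -0.6]
width: 0.261
clock: 29.57
position: [0.5068, -0.4228, 0.0493]
ee_rot: [0.184, 3.136, -0.0]
force: [0.6, -0.2, 0.0]
width: 0.538
t 29.57 p [ 0.5068 -0.4228  0.0493] F [ 0.6 -0.2  0. ] w 0.0494
[[-9.931e-01  1.171e-01  2.000e-04]
 [ 1.171e-01  9.931e-01 -1.000e-04]
 [-2.000e-04 -0.000e+00 -1.000e+00]]
```

View pics/zr.png

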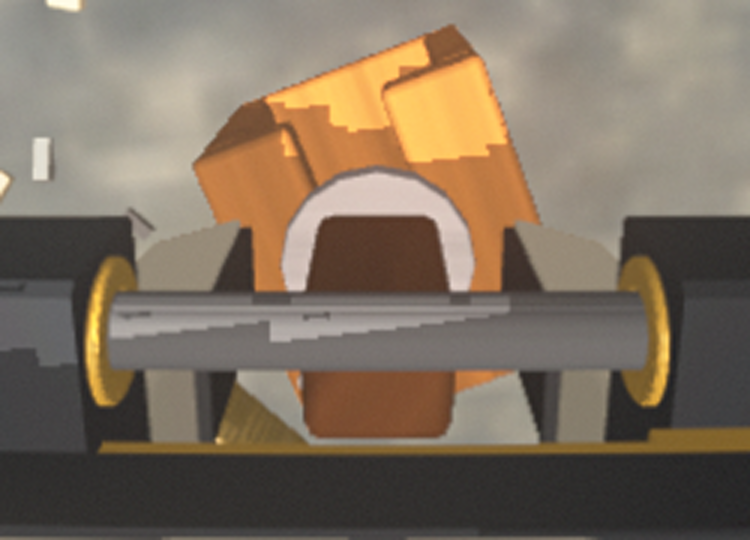

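Released, handle centred between the open fingers. Back off upward and look at everything.

```bash
python3 -m creep '[{"translation":[0,0,-0.015],"rot":[0,0,0],"jaw":0.06},{"translation":[0,0,-0.03],"rot":[0,0,0],"jaw":0.06},{"translation":[0,0,-0.035],"rot":[0,0,0],"jaw":0.06},{"translation":[0,0,-0.035],"rot":[0,0,0],"jaw":0.06},{"translation":[-0.04,0,0],"rot":[0,0,0],"jaw":0.06},{"translation":[-0.015,0,0],"rot":[0,0,0],"jaw":0.06},{"translation":[0,0,0],"rot":[0,0,0],"jaw":0.06},{"translation":[0,0,0],"rot":[0,0,0],"jaw":0.06}]'
python3 - <<'E'
from h import *
import pickle
s,R=st()
im=optics.get_image('wrist'); pickle.dump((s,R,optics.camera_info('wrist')),open('zs.pkl','wb'))
cv2.imwrite('zs_raw.png',im);cv2.imwrite('pics/zs.png',im[:,:,::-1])
im=optics.get_image('side'); cv2.imwrite('pics/zt.png',cv2.resize(im[150:340,200:420],None,fx=3.4,fy=3,interpolation=cv2.INTER_CUBIC)[:,:,::-1])
E
```

```text
clock: 30.28
position: [0.562, -0.4287, 0.1637]
ee_rot: [-0.182, -3.136, -0.0]
force: [-0.4, -0.2, 0.1]
width: 0.655
t 30.28 p [ 0.562  -0.4287  0.1637] F [-0.4 -0.2  0.1] w 0.0601
[[-9.933e-01  1.159e-01 -4.000e-04]
 [ 1.159e-01  9.933e-01  3.000e-04]
 [ 4.000e-04  2.000e-04 -1.000e+00]]
```

View pics/zs.png

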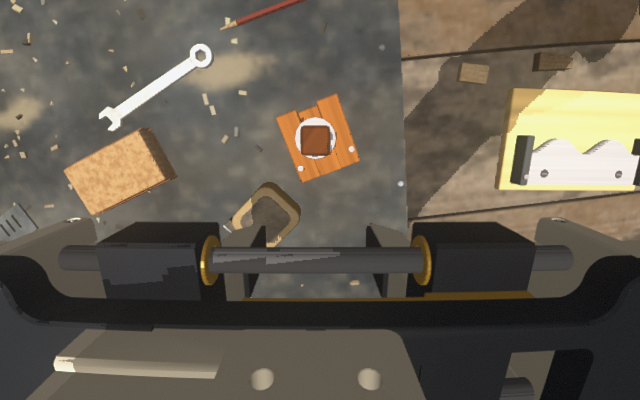

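View pics/zt.png

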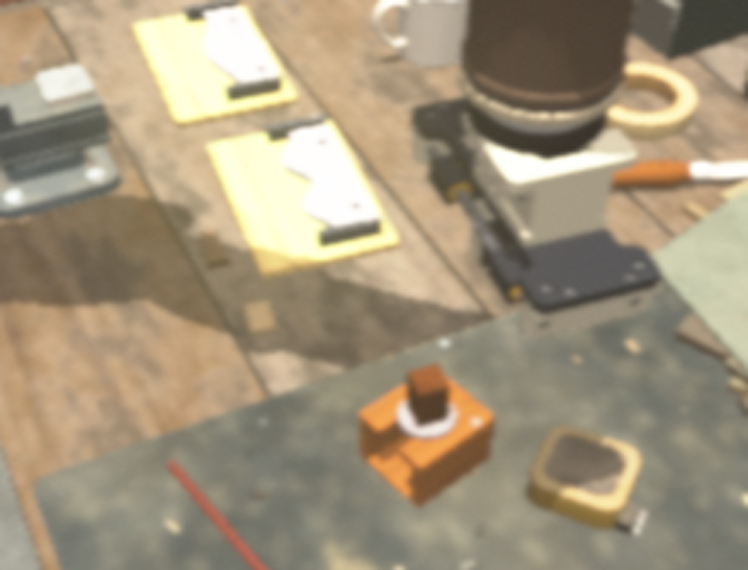

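```bash
python3 - <<'E'
import cv2
im=cv2.imread('zs_raw.png')
cv2.imwrite('pics/zu.png',cv2.resize(im[88:188,268:368],None,fx=6,fy=6,interpolation=cv2.INTER_CUBIC)[:,:,::-1])
E
```

```text
(no output)
```

View pics/zu.png

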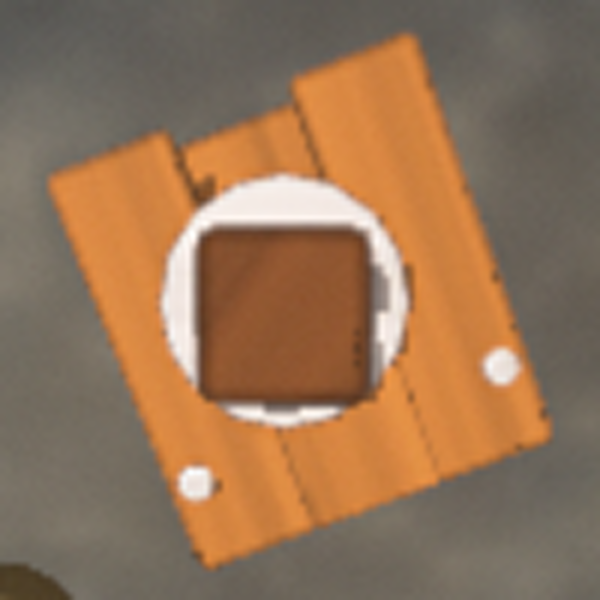

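```bash
python3 - <<'E'
from cell import arm
print(arm.sign_off(), arm.observe()['clock'])
E
```

```text
the job is handed in; nothing more can be done
the job is handed in; nothing more can be done
```

The job is handed in at about 30 s of the allowed 72 s; the hand-in gives no verdict. Both offcuts are on the bare bench, the wavy edge has been traced from the left stop to the right one, and the stylus hangs in its rest again.

- **Offcuts:** The last pictures show both lying flat in front of the board, let go.
- **Tracing:** I ran the pin from 64 mm left of the middle to about 66 mm right of it, with its end about 5 mm above the board. The force pressing on the edge read about 1.5 to 3.5 N at every stop. Readings vary by roughly 0.6 N, and I did not read the force between stops.
- **Stylus:** In the last picture it stands upright by its collar, about 2 mm toward the slot's open end and 3 mm off the slot's middle line. The gripper is clear of it.
- **Left alone:** I saw no contact with the single-hump template, mug, jam jar or tape measure. I did not measure their positions again at the end.

Two things disagreed or went wrong:

- **Fingertip height:** The fingertips sit about 35 mm higher than the tool description says. My first grasp of the dark offcut closed above it without moving it. I corrected the height from the pictures and force readings before trying again.
- **Force spike:** Lowering onto the pale offcut gave a single reading of about 93 N, probably a fingertip on its edge. That is under the 120 N wrist limit, and it was gone in the next reading.

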